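Gauge the microscope mounting blocks and scrap the undersize ones

TASK

Try the pin gauge in the bore of every mounting block on the bench, pressing it down until it stops or has gone half-way through, so that the plug in the bore is pushed in; the gauge ends up hanging upright in its stand again. Put the blocks that took the gauge into the white pass tray; gather those that refuse it on the level tip tray and, once all of these lie there and are let go, lift the tray's handle to tip them together into the scrap bin, and let the tray back down. Leave the bottle, slide box and dish alone.

Things in the scene. Friction and masses are not known exactly. Their poses are not given: they have to be found in the camera images.
- block_a (a point): a drilled aluminium mounting block, 64 x 46 x 40 mm (its x, y, z), with an upright bore through the middle of its top; starts flat on the bench, bore up, at most 23 degrees from square to the bench; this point is its centre, half-way up (20 mm over its underside), z up along the bore. All blocks look alike but for the bore, which is 22.8 mm across if in size and 18.4 mm if undersize; the letter says nothing of the fit. None if this block is absent
- block_b (a point): a drilled aluminium mounting block, 64 x 46 x 40 mm (its x, y, z), with an upright bore through the middle of its top; starts flat on the bench, bore up, at most 23 degrees from square to the bench; this point is its centre, half-way up (20 mm over its underside), z up along the bore. All blocks look alike but for the bore, which is 22.8 mm across if in size and 18.4 mm if undersize; the letter says nothing of the fit. None if this block is absent
- block_c (a point): a drilled aluminium mounting block, 64 x 46 x 40 mm (its x, y, z), with an upright bore through the middle of its top; starts flat on the bench, bore up, at most 23 degrees from square to the bench; this point is its centre, half-way up (20 mm over its underside), z up along the bore. All blocks look alike but for the bore, which is 22.8 mm across if in size and 18.4 mm if undersize; the letter says nothing of the fit. None if this block is absent
- block_d (a point): a drilled aluminium mounting block, 64 x 46 x 40 mm (its x, y, z), with an upright bore through the middle of its top; starts flat on the bench, bore up, at most 23 degrees from square to the bench; this point is its centre, half-way up (20 mm over its underside), z up along the bore. All blocks look alike but for the bore, which is 22.8 mm across if in size and 18.4 mm if undersize; the letter says nothing of the fit. None if this block is absent
- block_e (a point): a drilled aluminium mounting block, 64 x 46 x 40 mm (its x, y, z), with an upright bore through the middle of its top; starts flat on the bench, bore up, at most 23 degrees from square to the bench; this point is its centre, half-way up (20 mm over its underside), z up along the bore. All blocks look alike but for the bore, which is 22.8 mm across if in size and 18.4 mm if undersize; the letter says nothing of the fit. None if this block is absent
- plug_a (a joint): reading (m) of the black witness plug inside block a's bore, whose top starts 1 mm below the block's top: 0 as long as nothing has pushed it; negative, to -0.022, as a gauge going into a bore in size pushes it down; positive, about 0.006, once the taper of a gauge that was refused by an undersize bore has pressed it. It slides stiffly (about 1.5 N) and stays where it is left. Below -0.012 the block counts as having taken the gauge, above 0.002 as having refused it
- plug_b (a joint): reading (m) of the black witness plug inside block b's bore, whose top starts 1 mm below the block's top: 0 as long as nothing has pushed it; negative, to -0.022, as a gauge going into a bore in size pushes it down; positive, about 0.006, once the taper of a gauge that was refused by an undersize bore has pressed it. It slides stiffly (about 1.5 N) and stays where it is left. Below -0.012 the block counts as having taken the gauge, above 0.002 as having refused it
- plug_c (a joint): reading (m) of the black witness plug inside block c's bore, whose top starts 1 mm below the block's top: 0 as long as nothing has pushed it; negative, to -0.022, as a gauge going into a bore in size pushes it down; positive, about 0.006, once the taper of a gauge that was refused by an undersize bore has pressed it. It slides stiffly (about 1.5 N) and stays where it is left. Below -0.012 the block counts as having taken the gauge, above 0.002 as having refused it
- plug_d (a joint): reading (m) of the black witness plug inside block d's bore, whose top starts 1 mm below the block's top: 0 as long as nothing has pushed it; negative, to -0.022, as a gauge going into a bore in size pushes it down; positive, about 0.006, once the taper of a gauge that was refused by an undersize bore has pressed it. It slides stiffly (about 1.5 N) and stays where it is left. Below -0.012 the block counts as having taken the gauge, above 0.002 as having refused it
- plug_e (a joint): reading (m) of the black witness plug inside block e's bore, whose top starts 1 mm below the block's top: 0 as long as nothing has pushed it; negative, to -0.022, as a gauge going into a bore in size pushes it down; positive, about 0.006, once the taper of a gauge that was refused by an undersize bore has pressed it. It slides stiffly (about 1.5 N) and stays where it is left. Below -0.012 the block counts as having taken the gauge, above 0.002 as having refused it
- gauge_grip (a point): the pin gauge, upright at the start: a steel pin 20 mm across and 50 mm long, pointing down, its last 8 mm tapering to 12 mm at the end (so even an undersize bore lets it in about 6 mm), below a black square handle 32 x 32 mm and 55 mm tall; this point is the centre of the handle, 77.5 mm above the pin's end; z up along the gauge, x and y square to the handle's faces. It weighs 0.2 kg
- gauge_tip (a point): the centre of the lower end of the gauge's pin
- gauge_stand: the gauge's wooden stand, fixed, 64 x 64 mm and 55 mm tall, with a 25 mm hole right down through its middle; the gauge hangs in it with the handle's underside on the stand's top (pin's end 5 mm over the bench); origin under its centre, on the bench
- pass_tray: the pass tray, a fixed shallow white tray, 250 (x) x 150 (y) x 24 mm outside, walls 4 mm, floor about 4 mm thick; origin under its centre, on the bench
- tip_station: the fixed scrap bin with the tip tray hinged at its rim; origin on the bench below the hinge line, x from the tray towards the bin, y along the hinge. The grey open bin spans x 6 to 186 mm, y -95 to 95 mm, 50 mm tall, walls 4 mm. The aluminium tip tray lies level on the other side, x -137 to 0 mm, y -90 to 90 mm, floor top 59 mm over the bench, side walls and handle-end wall 4 mm thick, tops 73 mm over the bench, no wall towards the bin
- tip_tray (a joint): tilt of the tip tray (rad) about the hinge line, which lies 55 mm above the tip_station origin: 0 level, up to 1.05 as the handle end is lifted and the tray slopes down into the bin. The hinge is free: the tray falls back level by itself when let go. Blocks slide off by about 0.8
- tray_handle (a point): middle of the tip tray's handle, a round black bar 10 mm thick along y, 90 mm long, on two arms, 41 mm clear of the tray's end wall; 178 mm from the hinge line and 65 mm above the bench when level; axes turn with the tray, parallel to tip_station's when level
- dropper_bottle: an amber dropper bottle, 44 mm across, 85 mm tall, bystander; origin under its centre
- slide_box: a white box of glass slides, 90 x 120 x 25 mm, bystander; origin under its centre
- petri_dish: a clear lidded dish, 88 mm across, 15 mm tall, bystander; origin under its centre
Things that resemble listed ones, but are neither listed nor needed, are in the scene too. What is shaped like the gauge_stand but green or red is not meant.

How it is judged:
By the outcome, as a careful person would: the job done as asked, in the order asked, and still so for the second after the job is handed in, with the robot touching nothing.
Of blk_a, blk_b, blk_c, blk_d, blk_e only 4 to 5 are there at a start; the rules pass over those that are not, and their reading is None.
At some moment in a run one of blk_a, blk_b, blk_c, blk_d, blk_e may be knocked a few centimetres aside while the robot is not near it.
It also fails if it takes over 210 s, if anything falls off the work surface, if the arm or the gripper's body presses on something with over 40 N, if the wrist force passes 120 N, or if a joint passes its speed limit or range.

ROBOT

A 7-joint arm with a two-finger parallel gripper is mounted at the origin on the work surface. World frame = base frame: x ahead of the robot, y to its left, z up, the work surface at z = 0. Lengths are in m, angles in rad, forces in N, time in s.
With the tool pointing down it reaches from about 0.425 to 0.925 m from the base axis. Payload 6.8 kg.
Tool frame: the origin (TCP) lies at the very end of the fingers, on their centre line; the grasp point (between the pads) lies 19 mm behind it; z points along the fingers, y is the direction in which the jaws open and shut (so a half turn about z gives the same grasp; the last joint's range is limited). The gripper opens to 88 mm and grips with 3 to 60 N. Pads are 20 mm wide; open, the fingers measure 115 mm over their backs; the gripper's body (75 mm by 178 mm) begins 61 mm behind the grasp point.
Start: joints at [-0.108, 0.477, 0.022, 1.555, -0.011, 1.109, -0.083], TCP at [0.675, 0, 0.223] pointing down, gripper open.
Joint ranges: [-2.96, 2.96], [-0.34, 2.1], [-1.41, 1.46], [0.24, 2.44], [-1.37, 4.51], [0.17, 1.92], [-2.96, 2.96]. Speed limits (rad/s): [2.39, 2.39, 3.14, 3.14, 3.14, 3.14, 3.14].

INTERFACE

Orientations are given as a rotation vector (axis times angle).
In Python, from station import arm gives the robot as it stands.
- The arm moves only by the shell command python3 -m jog 'ROWS' [FORCE]. ROWS is JSON, a list of rows, each a list of 7 numbers: the shift along the tool's x, y, z in m, then the turn, a rotation vector about the tool's x, y, z in rad, then the opening in per cent of the stroke, from 0 (shut) to 100 (fully open). A call has 1 to 12 rows; each row is the pose to reach, as a shift and turn from the pose commanded when the call began, along the tool's axes at that moment; what a row does not reach only later rows make up. A row lasts 1/12 s, in which the tool goes at most 41.7 mm and 7.16 degrees, less where a joint would pass 70% of its speed; a pose out of reach is approached as far as the arm can. A call with a gripper value outside its range is refused whole. The fingers move at their own pace and stop on an object; FORCE is the grip in N (left out, the last holds). Time passes only in rows, so rows that repeat a pose let the fingers close. It gives the time, the measured TCP pose, the force and the opening at its end, in the units of the state.
- arm.read_state(): the state, without advancing time (a new reading comes with each control period).
- arm.grab_frame(name): name is "scene" or "side" or "wrist"; returns a dict with "img" (384x512x3 uint8, red, green, blue), "depth" (384x512 float32, m along the optical axis (not along the pixel's ray), 0 where there is no reading), "fx", "fy", "cx", "cy" (pixels), "world_from_camera" (4x4, takes a point from camera to world coordinates); the wrist camera has in their place "hand_eye" (4x4, takes a point from camera to tool coordinates, whose origin is the TCP and whose axes are the flange's). Camera axes: x right, y down, z forward; pixel columns grow to the right and rows downward; lengths in m; the calibration is good to about 2 mm. A picture is of the moment at which its call begins: read the wrist's pose just before it.
- arm.finish_job(): hands the job in, once; it reports no verdict.
Trained networks look in a picture, given as the dict that the camera call returned (one of the last four; its "shot" number tells which), for a name from the list of things; names that differ only in an ending like _2 or _b are one class to them, and where a whole thing is asked for, a point or a joint stands for the part that bears it (a point fixed in the world has none). Each returns a list of dicts, best first, with "p" (0 to 1); they miss things now and then, are a little off and sometimes report something else, mostly with a low value. They report only what shows in the picture. A call takes as long as a camera call. They do not tell look-alikes from the thing itself.
- arm.regions_of(picture, label): "pixels" (384x512 bool, what is visible of it) and "point" ([column, row] in pixels, amid what is visible of it).
The state is a dict: "t": time; "joint_pos": joint angles; "joint_velocities": joint speeds; "effort": joint torques, N m; "eef_pos": TCP position; "tool_rot": TCP orientation; "wrist_force": force on the tool from outside, world axes, zero at the start; "torque": the same for the moment, N m; "finger_gap": opening from 0.0 (shut) to 1.0 (fully open).
Only numpy, scipy, OpenCV 4.12 (cv2) and the standard library are available. Lean on these libraries where they do the work, as an engineer would, in place of code of your own. Each camera call takes 0.05 s, during which the arm holds its last target.

## Working session

There is one attempt and no reset: what is moved stays moved. The work goes in short steps, Python scripts to look and compute and a shell command to move; the robot and the scene stay as the last step left them, time stands still between calls to the robot, and variables do not carry over. Pictures are saved under pics/ and viewed, and the job is handed in when it is done.

```bash
ls; mkdir -p pics
cat > h.py <<'E'
import numpy as np, cv2
from station import arm
from scipy.spatial.transform import Rotation as R
def save(f,name,crop=None,s=1):
    im=f["img"][:,:,::-1].copy()
    if crop: x0,y0,x1,y1=crop; im=im[y0:y1,x0:x1]
    if s!=1: im=cv2.resize(im,None,fx=s,fy=s,interpolation=cv2.INTER_CUBIC)
    cv2.imwrite("pics/"+name,im)
def T(st=None):
    st=st or arm.read_state(); M=np.eye(4); M[:3,:3]=R.from_rotvec(st["tool_rot"]).as_matrix(); M[:3,3]=st["eef_pos"]; return M
def wfc(f,st=None):
    return np.array(f["world_from_camera"]) if "world_from_camera" in f else T(st)@np.array(f["hand_eye"])
def cloud(f,W):
    d=f["depth"]; v,u=np.mgrid[:d.shape[0],:d.shape[1]]
    P=np.stack([(u-f["cx"])/f["fx"]*d,(v-f["cy"])/f["fy"]*d,d,np.ones_like(d)],-1)@W.T
    P=P[...,:3]; P[d==0]=np.nan; return P
E
python3 - <<'E'
from h import *
st=arm.read_state(); print(st)
for n in ["scene","side","wrist"]:
    f=arm.grab_frame(n); save(f,n+"0.png",s=1.5); print(n,wfc(f).round(3).tolist(),f["fx"])
    P=cloud(f,wfc(f))
    for l in ["block_a","gauge_grip","gauge_stand","pass_tray","tip_station","tip_tray","dropper_bottle","slide_box","petri_dish"]:
        for r in arm.regions_of(f,l):
            m=r["pixels"]; q=P[m]; print(n,l,round(r["p"],2),np.round(r["point"]).tolist(),m.sum(),np.nanmedian(q,0).round(3).tolist(),np.nanpercentile(q,[3,97],axis=0).round(3).tolist())
E
```

```text
pics
{'t': 0.0, 'joint_pos': array([-0.10811497,  0.47778466,  0.0223292 ,  1.55637225, -0.0115104 ,
        1.10931687, -0.08313507]), 'joint_velocities': array([-3.09314520e-04, -1.17626699e-03,  1.19512375e-04,  3.85392118e-04,
       -9.13463109e-04, -8.01838128e-05,  1.34773532e-05]), 'effort': array([-1.31144458e-03, -5.82851672e+01,  1.53386436e+00, -2.72606850e+01,
       -5.43364382e-02,  1.69422745e-02,  2.21527275e-04]), 'eef_pos': array([6.74429169e-01, 7.40382206e-06, 2.21725320e-01]), 'tool_rot': array([-2.22061592e+00, -2.22063152e+00,  2.07013102e-03]), 'wrist_force': array([-0.07247101, -0.80639954, -0.24026459]), 'torque': array([-0.02933367,  0.03987975, -0.03058776]), 'finger_gap': 1.0020902463867258}
scene [[-0.799, 0.504, -0.329, 0.935], [0.602, 0.682, -0.416, 0.374], [0.014, -0.53, -0.848, 1.037], [0.0, 0.0, 0.0, 1.0]] 367.9555649371603
scene block_a 0.9 [275.0, 233.0] 407 [0.584, 0.032, 0.039] [[0.549, 0.005, 0.008], [0.612, 0.054, 0.043]]
scene block_a 0.62 [291.0, 196.0] 413 [0.459, -0.025, 0.039] [[0.423, -0.06, 0.001], [0.487, -0.001, 0.044]]
scene block_a
[... 5433 characters left out ...]
, -0.304, 0.001], [0.523, -0.251, 0.024]]
wrist pass_tray 0.61 [76.0, 101.0] 303 [0.467, 0.091, 0.038] [[0.457, 0.082, 0.037], [0.476, 0.101, 0.04]]
wrist tip_station 0.74 [252.0, 0.0] 225 [0.671, 0.201, 0.005] [[0.641, 0.198, -0.001], [0.688, 0.205, 0.018]]
wrist slide_box 0.57 [322.0, 196.0] 5564 [0.759, -0.027, 0.022] [[0.721, -0.091, 0.011], [0.806, 0.021, 0.025]]
wrist slide_box 0.56 [177.0, 156.0] 248 [0.579, 0.025, 0.039] [[0.57, 0.016, 0.037], [0.589, 0.035, 0.04]]
wrist slide_box 0.45 [261.0, 333.0] 602 [0.677, -0.201, 0.077] [[0.661, -0.217, 0.057], [0.695, -0.197, 0.097]]
wrist petri_dish 0.63 [333.0, 117.0] 3935 [0.771, 0.071, 0.015] [[0.733, 0.032, 0.013], [0.808, 0.107, 0.016]]
```

View pics/scene0.png

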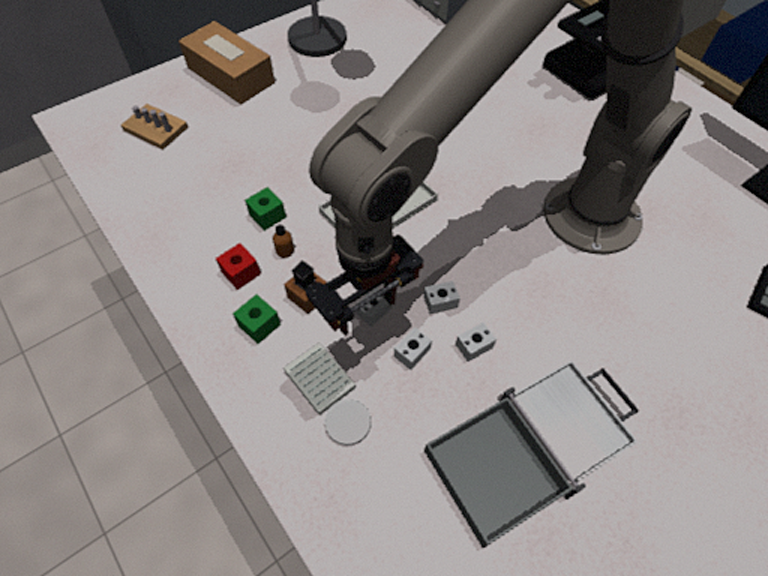

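View pics/side0.png

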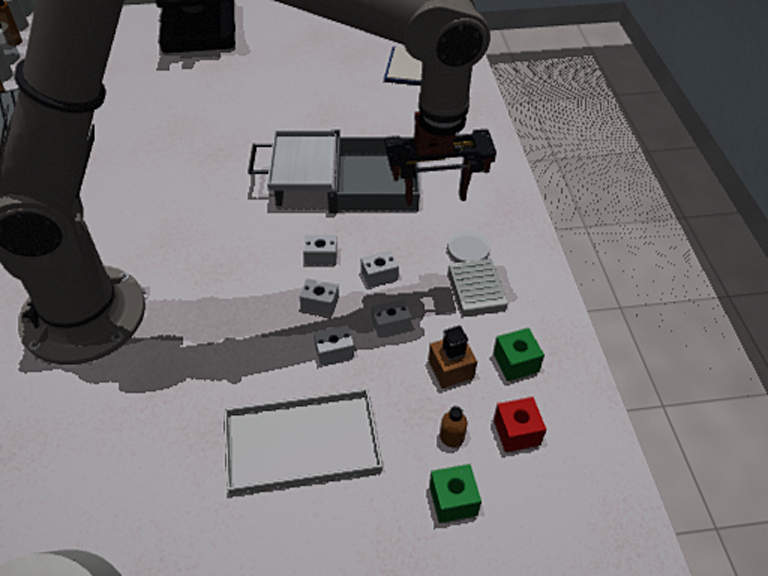

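View pics/wrist0.png

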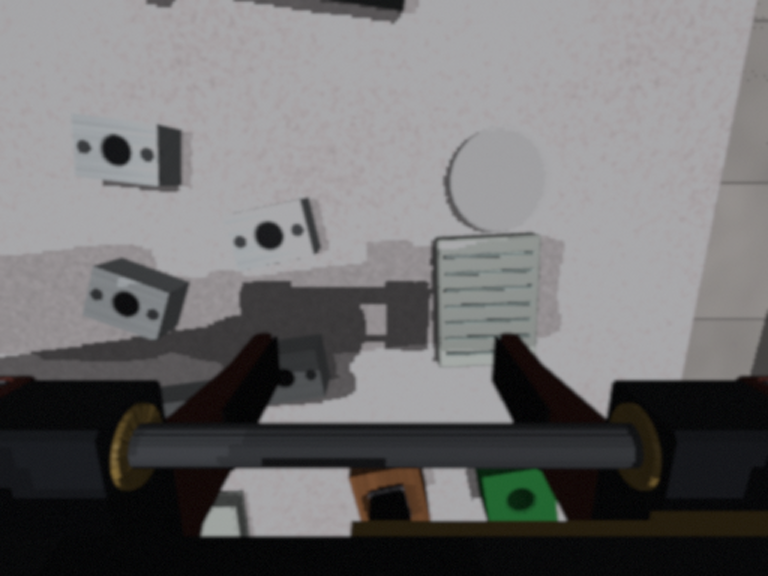

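Five blocks are present (side picture 1.5x, about (334,345), (388,317), (319,297), (380,267), (320,250)). The gauge, with its black handle, stands in the wooden stand at (453,345). The green stands at (519,353) and (456,492) and the red one at (520,424) are the excluded look-alikes. Next I'll look at the gauge from closer up.

```bash
python3 -m jog '[[-0.04,0,0,0,0,0,100],[-0.08,0,0,0,0,0,100],[-0.12,0.004,-0.02,0,0,0,100],[-0.14,0.004,-0.03,0,0,0,100],[-0.14,0.004,-0.03,0,0,0,100],[-0.14,0.004,-0.03,0,0,0,100]]'
cat >> h.py <<'E'
def rect(P,m,zl,zh):
    q=P[m]; q=q[np.isfinite(q[:,0])]; q=q[(q[:,2]>zl)&(q[:,2]<zh)]
    if len(q)<20: return None
    c=np.median(q[:,:2],0); q=q[np.linalg.norm(q[:,:2]-c,axis=1)<0.06]
    (cx,cy),(w,h),a=cv2.minAreaRect((q[:,:2]*1000).astype(np.float32))
    if w<h: w,h,a=h,w,a+90   # a = deg of long axis from world x
    a=(a+90)%180-90
    return cx/1000,cy/1000,w,h,a,len(q),np.median(q[:,2])
E
python3 - <<'E'
from h import *
st=arm.read_state(); f=arm.grab_frame("wrist"); W=wfc(f,st); P=cloud(f,W); save(f,"w1.png",s=1.5)
print(st["eef_pos"],st["wrist_force"])
al=np.ones(P.shape[:2],bool)
reg=(abs(P[...,0]-.679)<.04)&(abs(P[...,1]+.215)<.045)
print(rect(P,reg,.1,.12), rect(P,reg,.05,.058))
for n in ["gauge_stand","gauge_grip"]:
  for r in arm.regions_of(f,n): print(n,r["p"],r["point"],rect(P,r["pixels"],.05,.058),rect(P,r["pixels"],.1,.12))
for n in ["side","scene"]:
  g=arm.grab_frame(n); Q=cloud(g,wfc(g)); reg=(abs(Q[...,0]-.679)<.04)&(abs(Q[...,1]+.215)<.045); print(n,rect(Q,reg,.1045,.118),rect(Q,reg,.05,.06))
E
```

```text
t: 2.0
eef_pos: [0.6791, -0.1423, 0.2534]
tool_rot: [2.224, 2.216, 0.001]
wrist_force: [1.0, 0.1, -0.9]
finger_gap: 0.993
[ 0.67913733 -0.14226259  0.25343961] [ 1.02581543  0.12727716 -0.87391613]
(0.678027099609375, -0.21627398681640625, 33.08365249633789, 32.70148849487305, -75.60344505310059, 746, np.float64(0.10922268566529025)) (0.6780414428710938, -0.21640098571777344, 64.77197265625, 64.13533020019531, -77.478590965271, 1225, np.float64(0.05450346894238106))
gauge_stand 0.93 [311.5, 317.3] (0.76526904296875, -0.36824560546875, 63.699729919433594, 42.673919677734375, 3.7445428371429443, 821, np.float64(0.054420865785260675)) None
gauge_stand 0.72 [256.6, 215.6] (0.678037841796875, -0.21635833740234375, 64.7362060546875, 64.000244140625, -77.59129333496094, 1218, np.float64(0.05450354407514543)) None
gauge_stand 0.67 [341.6, 215.7] (0.799064453125, -0.21647848510742188, 64.68766784667969, 63.18071365356445, 10.765765190124512, 1254, np.float64(0.054565721623978686)) None
gauge_stand 0.55 [227.5, 345.6] None None
gauge_grip 0.65 [254.2, 237.4] None (0.678027099609375, -0.21627398681640625, 33.08365249633789, 32.70148849487305, -75.60344505310059, 741, np.float64(0.10922562416259163))
side (0.6790206909179688, -0.21464773559570313, 37.30084991455078, 33.72203826904297, -75.25581550598145, 150, np.float64(0.11125593701942438)) (0.6790172119140625, -0.21633790588378907, 69.74727630615234, 66.22000122070312, -78.89746475219727, 294, np.float64(0.056272399255197))
scene (0.6767655639648438, -0.21432061767578126, 34.457313537597656, 33.009368896484375, 15.5930757522583, 91, np.float64(0.10942591794781609)) (0.6760908813476563, -0.2136750183105469, 66.05667877197266, 65.45271301269531, 12.725234031677246, 214, np.float64(0.055109493120089836))
```

View pics/w1.png

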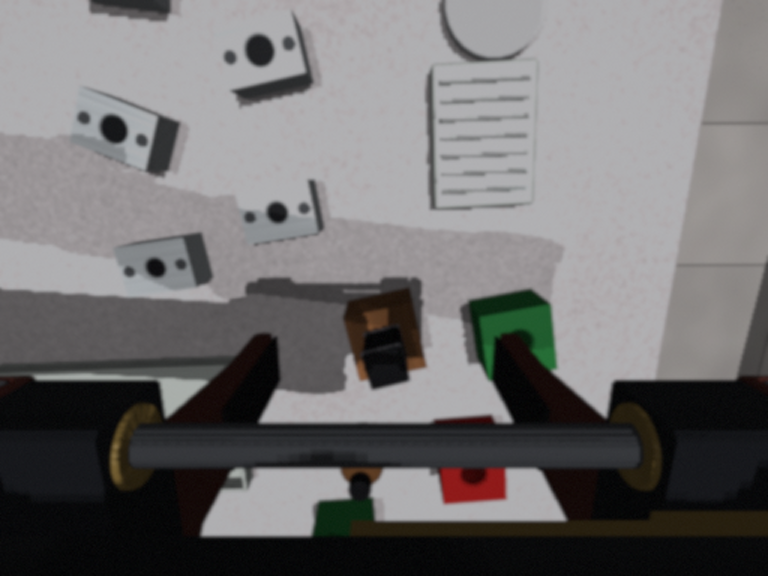

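The frame shows the black handle in the wooden stand at (385,358). It lies between green (513,325) and red (475,470), and the wooden one is the one meant. I measure the gauge at (0.678, -0.216), turned about 14°.

```bash
python3 -m jog '[[-0.035,-0.001,0.03,0,0,-0.12,100],[-0.072,-0.001,0.07,0,0,-0.24,100],[-0.074,-0.001,0.11,0,0,-0.24,100],[-0.074,-0.001,0.11,0,0,-0.24,100],[-0.074,-0.001,0.11,0,0,-0.24,100],[-0.074,-0.001,0.11,0,0,-0.24,100]]'
python3 - <<'E'
from h import *
st=arm.read_state(); M=T(st); print(M.round(4), st["wrist_force"])
d=M[:3,:3].T@(np.array([.678,-.2163,.068])-M[:3,3]); print(d.round(4))
f=arm.grab_frame("wrist"); W=wfc(f,st); P=cloud(f,W); save(f,"w2.png",s=1.5)
reg=(abs(P[...,0]-.679)<.045)&(abs(P[...,1]+.215)<.045)
print(rect(P,reg,.1,.12), rect(P,reg,.05,.058))
E
```

```text
t: 2.75
eef_pos: [0.6785, -0.2117, 0.1428]
tool_rot: [-1.937, -2.472, -0.001]
wrist_force: [1.0, -0.2, -0.4]
finger_gap: 1.0
[[-2.390e-01  9.710e-01 -7.000e-04  6.785e-01]
 [ 9.710e-01  2.390e-01  1.600e-03 -2.117e-01]
 [ 1.700e-03 -3.000e-04 -1.000e+00  1.428e-01]
 [ 0.000e+00  0.000e+00  0.000e+00  1.000e+00]] [ 0.98596432 -0.16436004 -0.44413549]
[-0.0044 -0.0015  0.0748]
(0.6780368041992187, -0.21661672973632812, 32.83718490600586, 32.07974624633789, -75.44677829742432, 1875, np.float64(0.10932400735302861)) (0.6782486572265625, -0.21669464111328124, 64.5339126586914, 64.17125701904297, -77.59432697296143, 2673, np.float64(0.05458494131380037))
```

View pics/w2.png

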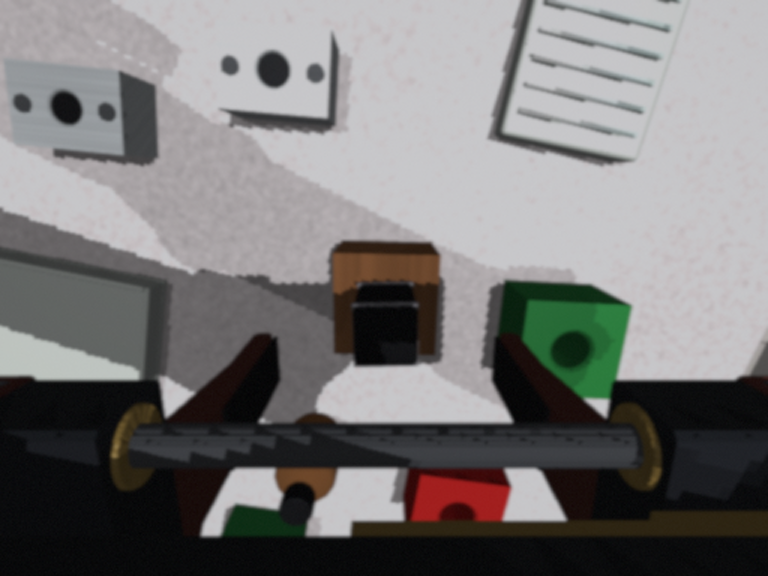

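The handle (385,335) sits midway between the fingers. Descend and grip.

```bash
python3 -m jog '[[-0.0045,-0.001,0.035,0,0,0,100],[-0.0045,-0.001,0.075,0,0,0,100],[-0.0045,-0.001,0.075,0,0,0,100],[-0.0045,-0.001,0.075,0,0,0,60],[-0.0045,-0.001,0.075,0,0,0,20],[-0.0045,-0.001,0.075,0,0,0,20],[-0.0045,-0.001,0.075,0,0,0,20],[-0.0045,-0.001,0.075,0,0,0,20]]' 35; python3 -m jog '[[0,0,0,0,0,0,20],[0,0,0,0,0,0,20],[0,0,-0.03,0,0,0,20],[0,0,-0.06,0,0,0,20],[0,0,-0.08,0,0,0,20],[0,0,-0.08,0,0,0,20],[0,0,-0.08,0,0,0,20]]'
```

```text
t: 3.47
eef_pos: [0.6794, -0.2188, 0.0699]
tool_rot: [1.938, 2.469, 0.002]
wrist_force: [-0.5, -0.2, -0.2]
finger_gap: 0.658
t: 4.05
eef_pos: [0.6789, -0.2189, 0.1492]
tool_rot: [1.938, 2.469, 0.002]
wrist_force: [-1.1, 0.2, -0.4]
finger_gap: 0.204
```

The fingers are slow and hadn't closed when I lifted. I'll check the gauge and retry with more closing time.

```bash
python3 -m jog '[[0,0,0,0,0,0,100],[0,0,0,0,0,0,100],[0,0,0,0,0,0,100],[0,0,0,0,0,0,100],[0,0,0,0,0,0,100],[0,0,0,0,0,0,100],[0,0,0,0,0,0,100],[0,0,0,0,0,0,100]]'
python3 - <<'E'
from h import *
st=arm.read_state(); M=T(st); print(st["wrist_force"],st["finger_gap"])
f=arm.grab_frame("wrist"); W=wfc(f,st); P=cloud(f,W); save(f,"w3.png",s=1.5)
reg=(abs(P[...,0]-.679)<.045)&(abs(P[...,1]+.215)<.045)
print(rect(P,reg,.1,.12), rect(P,reg,.05,.058))
d=M[:3,:3].T@(np.array([.678,-.2165,.068])-M[:3,3]); print(d.round(4))
E
```

```text
t: 4.72
eef_pos: [0.6781, -0.2186, 0.1476]
tool_rot: [-1.939, -2.471, 0.0]
wrist_force: [0.3, 0.7, 0.1]
finger_gap: 0.771
[0.26602054 0.7241604  0.10401196] 0.7714546408614159
(0.6775232543945312, -0.2170454864501953, 32.98027038574219, 32.355709075927734, -77.2383918762207, 1841, np.float64(0.10931290868155016)) (0.6782891845703125, -0.216427978515625, 64.25882720947266, 64.11447143554688, 12.454174041748047, 2625, np.float64(0.05460110907428656))
[0.002  0.0004 0.0796]
```

View pics/w3.png

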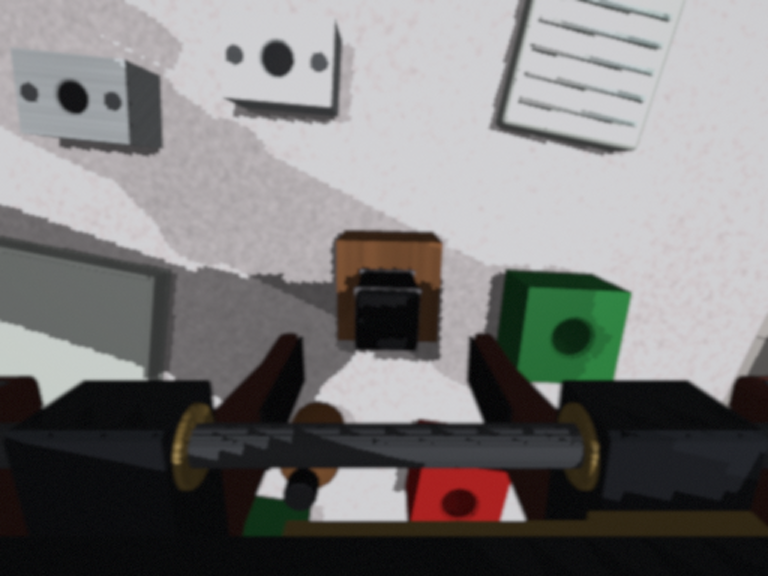

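```bash
python3 -m jog '[[0.002,0,0.04,0,0,0,80],[0.002,0,0.08,0,0,0,80],[0.002,0,0.08,0,0,0,20],[0.002,0,0.08,0,0,0,20],[0.002,0,0.08,0,0,0,20],[0.002,0,0.08,0,0,0,20],[0.002,0,0.08,0,0,0,20],[0.002,0,0.08,0,0,0,20],[0.002,0,0.08,0,0,0,20],[0.002,0,0.08,0,0,0,20],[0.002,0,0.08,0,0,0,20],[0.002,0,0.08,0,0,0,20]]' 35
```

```text
t: 5.77
eef_pos: [0.6787, -0.2171, 0.0697]
tool_rot: [1.938, 2.469, 0.002]
wrist_force: [-1.3, -0.2, 7.0]
finger_gap: 0.364
```

```bash
python3 -m jog '[[0,0,-0.03,0,0,0,20],[0,0,-0.07,0,0,0,20],[0,0,-0.1,0,0,0,20],[0.03,-0.02,-0.12,0,0,0.1,20],[0.065,-0.04,-0.14,0,0,0.2,20],[0.1,-0.06,-0.16,0,0,0.24,20],[0.13,-0.08,-0.18,0,0,0.24,20],[0.16,-0.1,-0.18,0,0,0.24,20],[0.19,-0.116,-0.18,0,0,0.24,20],[0.19,-0.116,-0.18,0,0,0.24,20],[0.19,-0.116,-0.18,0,0,0.24,20],[0.19,-0.116,-0.18,0,0,0.24,20]]'
cat >> h.py <<'E'
def dedup(L,d=.03):
    o=[]
    for r in sorted(L,key=lambda r:-r[5]):
        if all(np.hypot(r[0]-q[0],r[1]-q[1])>d for q in o): o.append(r)
    return o
def blocks(f,W,verbose=True,zl=.036,zh=.044,k="block_a"):
    P=cloud(f,W); L=[]
    for r in arm.regions_of(f,k):
        if r["p"]<.3: continue
        q=rect(P,r["pixels"],zl,zh)
        if q is None: continue
        # bore: darkest big blob inside region hull near rect centre
        L.append(q)
    L=dedup(L)
    g=cv2.cvtColor(f["img"],cv2.COLOR_RGB2GRAY)
    out=[]
    Wi=np.linalg.inv(W)
    for q in L:
        c=Wi@np.array([q[0],q[1],.04,1]); u=c[0]/c[2]*f["fx"]+f["cx"]; v=c[1]/c[2]*f["fy"]+f["cy"]
        rad=.0125/c[2]*f["fx"]*1.25
        v0,v1,u0,u1=int(v-rad),int(v+rad)+2,int(u-rad),int(u+rad)+2
        b=None
        if v0>=0 and u0>=0 and v1<384 and u1<512:
            s=g[v0:v1,u0:u1].astype(float); w=np.clip(np.percentile(s,90)*.55-s,0,None)
            if w.sum()>0:
                yy,xx=np.mgrid[v0:v1,u0:u1]; bu=(w*xx).sum()/w.sum(); bv=(w*yy).sum()/w.sum()
                ray=W[:3,:3]@np.array([(bu-f["cx"])/f["fx"],(bv-f["cy"])/f["fy"],1]); t=(.0395-W[2,3])/ray[2]
                b=(W[:3,3]+ray*t)[:2].round(4).tolist()
        print("blk xy %.4f %.4f  %.1fx%.1f yaw %.1f n%d z%.4f bore %s px %.0f,%.0f"%(q[0],q[1],q[2],q[3],q[4],q[5],q[6],b,u,v)); out.append((q,b))
    return out
E
python3 - <<'E'
from h import *
st=arm.read_state(); print(st["eef_pos"],st["finger_gap"],st["wrist_force"])
f=arm.grab_frame("wrist"); save(f,"w4.png",s=1.5); blocks(f,wfc(f,st))
g=arm.grab_frame("side"); save(g,"s4.png",s=1.5); blocks(g,wfc(g),zl=.037,zh=.048)
E
```

```text
t: 6.77
eef_pos: [0.52, -0.0601, 0.248]
tool_rot: [2.221, 2.221, 0.001]
wrist_force: [0.6, -0.3, -2.1]
finger_gap: 0.361
[ 0.52003688 -0.06013796  0.24799661] 0.3607036191429728 [ 0.58295099 -0.34831364 -2.08150016]
blk xy 0.4668 0.0911  64.2x46.5 yaw -6.7 n2345 z0.0395 bore [0.4674, 0.0909] px 212,47
blk xy 0.5795 0.0253  64.1x45.9 yaw 11.7 n1975 z0.0396 bore [0.58, 0.0254] px 305,106
blk xy 0.4542 -0.0321  64.1x46.1 yaw -21.6 n1724 z0.0394 bore [0.4548, -0.0322] px 206,152
blk xy 0.5842 -0.1010  63.8x46.8 yaw 9.3 n1528 z0.0395 bore [0.5848, -0.1007] px 304,203
blk xy 0.4527 -0.1348  53.7x26.8 yaw 45.4 n274 z0.0394 bore [0.4634, -0.1427] px 208,226
blk xy 0.4725 -0.1472  64.5x50.5 yaw 10.0 n346 z0.0417 bore [0.4734, -0.1465] px 222,226
blk xy 0.5855 -0.1000  65.1x48.2 yaw 11.2 n314 z0.0421 bore [0.5872, -0.0992] px 260,208
blk xy 0.4566 -0.0301  65.2x52.1 yaw -17.8 n281 z0.0415 bore [0.4561, -0.0295] px 212,194
blk xy 0.5809 0.0277  64.7x51.9 yaw 10.9 n277 z0.0418 bore [0.5824, 0.0276] px 253,175
blk xy 0.4684 0.0927  61.1x52.5 yaw -5.4 n257 z0.0418 bore [0.4685, 0.0905] px 213,162
```

View pics/w4.png

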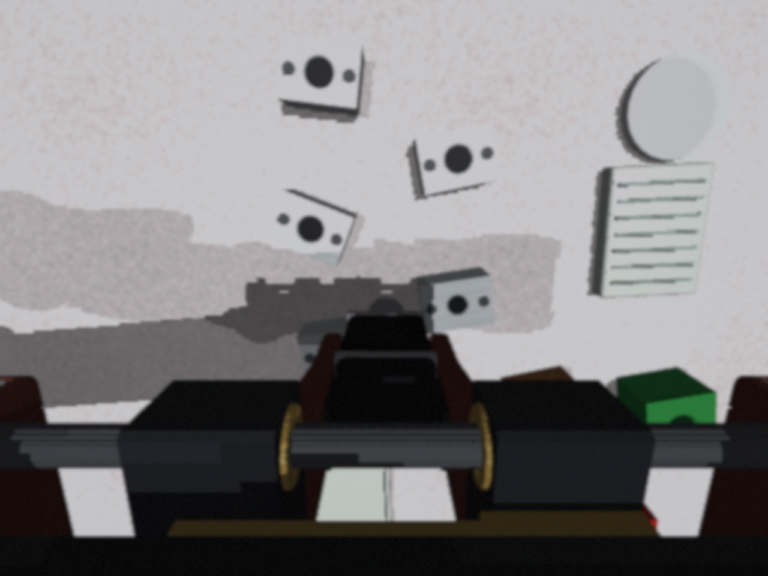

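View pics/s4.png

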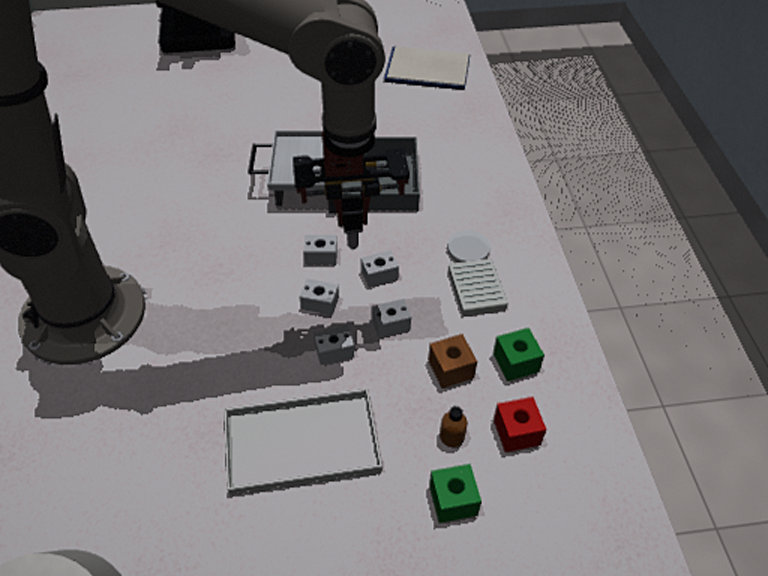

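The gauge is held upright between the fingers (finger marks at about (385,370)), and all 5 blocks are measured in the wrist view. I'll start with the far-left block, bore at (0.467, 0.091), and hover 12 mm over it.

```bash
python3 -m jog '[[0.04,-0.014,0,0,0,0,20],[0.08,-0.028,0.03,0,0,0,20],[0.12,-0.042,0.06,0,0,0,20],[0.151,-0.0525,0.09,0,0,0,20],[0.151,-0.0525,0.12,0,0,0,20],[0.151,-0.0525,0.133,0,0,0,20],[0.151,-0.0525,0.133,0,0,0,20],[0.151,-0.0525,0.133,0,0,0,20]]'
python3 - <<'E'
from h import *
st=arm.read_state(); print(st["eef_pos"],st["wrist_force"])
g=arm.grab_frame("side"); save(g,"s5.png",(150,100,310,220),4.5); g=arm.grab_frame("scene"); save(g,"c5.png",(220,130,380,250),4.5)
f=arm.grab_frame("wrist"); save(f,"w5.png",s=1.5); blocks(f,wfc(f,st))
E
```

```text
t: 7.63
eef_pos: [0.4673, 0.0907, 0.1141]
tool_rot: [-2.221, -2.22, 0.004]
wrist_force: [0.1, -0.1, -1.2]
finger_gap: 0.363
[0.46726505 0.09067582 0.11407067] [ 0.05002449 -0.0819711  -1.15086419]
blk xy 0.4648 0.0915  64.1x45.2 yaw -6.7 n2402 z0.0377 bore [0.465, 0.085] px 254,201
blk xy 0.4553 -0.0348  59.5x45.6 yaw -17.4 n1713 z0.0377 bore [0.4531, -0.0274] px 245,325
blk xy 0.5763 0.0478  65.7x19.8 yaw -6.7 n531 z0.0373 bore [0.5771, 0.0399] px 378,248
```

View pics/s5.png

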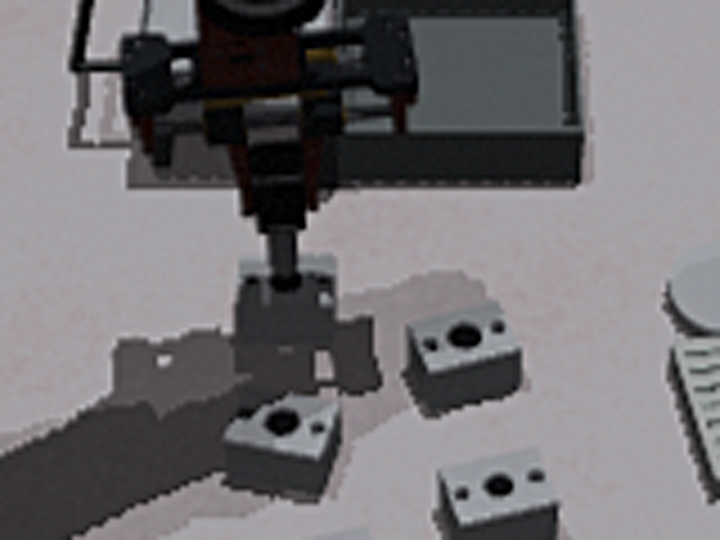

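View pics/w5.png

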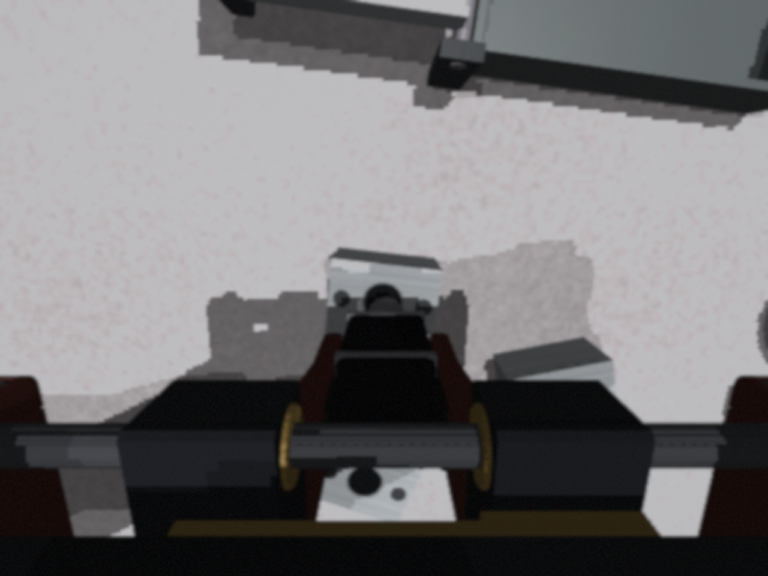

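View pics/c5.png

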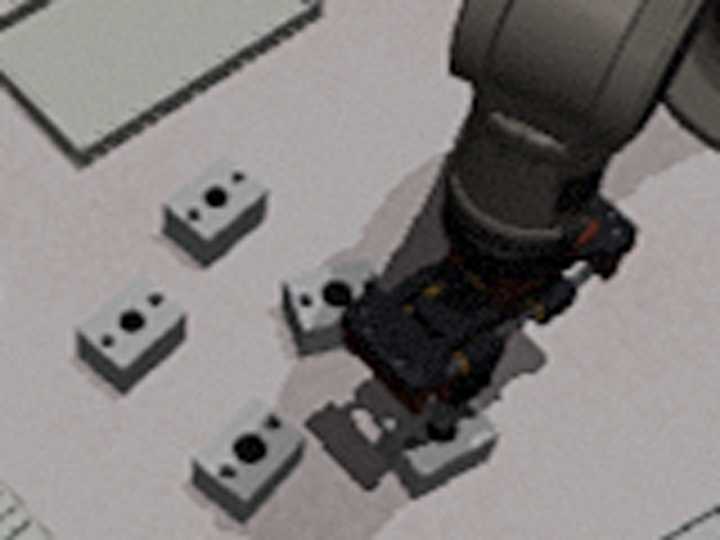

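The pin stands centred over the bore (side crop (285,280), wrist (383,297)). Press gently and watch the force.

```bash
python3 -m jog '[[0,0,0.008,0,0,0,20],[0,0,0.014,0,0,0,20],[0,0,0.018,0,0,0,20],[0,0,0.02,0,0,0,20],[0,0,0.02,0,0,0,20]]'
```

```text
t: 8.25
eef_pos: [0.467, 0.0912, 0.0941]
tool_rot: [-2.221, -2.221, 0.001]
wrist_force: [-1.2, 0.7, -2.3]
finger_gap: 0.365
```

```bash
python3 -m jog '[[0,0,0.005,0,0,0,20],[0,0,0.009,0,0,0,20],[0,0,0.013,0,0,0,20],[0,0,0.013,0,0,0,20],[0,0,0.013,0,0,0,20]]'
python3 - <<'E'
from h import *
print(arm.read_state()["eef_pos"])
g=arm.grab_frame("side"); save(g,"s6.png",(150,100,310,220),4.5)
E
```

```text
t: 8.67
eef_pos: [0.4676, 0.0914, 0.0816]
tool_rot: [2.221, 2.221, 0.0]
wrist_force: [-0.2, -0.3, 1.1]
finger_gap: 0.36
[0.46756383 0.09138608 0.08160207]
```

View pics/s6.png

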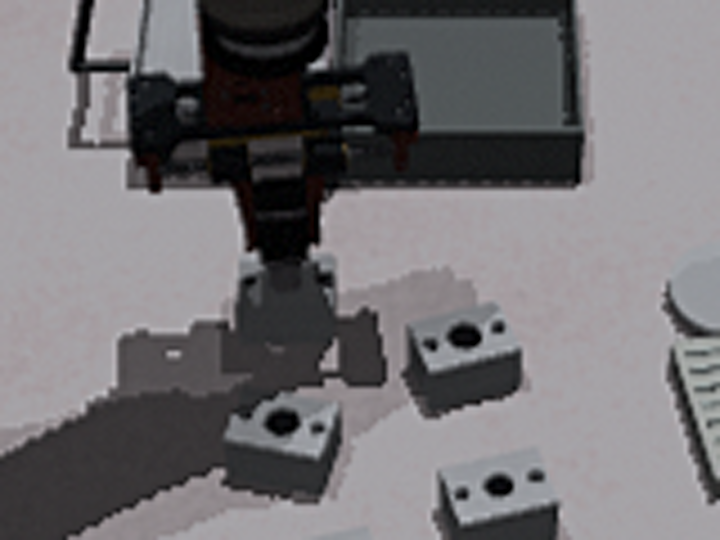

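Block 1 (0.467, 0.091) took the gauge. Next is block 2, bore (0.580, 0.025).

```bash
python3 -m jog '[[0,0,-0.02,0,0,0,20],[0,0,-0.055,0,0,0,20],[-0.02,0.035,-0.06,0,0,0,20],[-0.04,0.07,-0.06,0,0,0,20],[-0.0655,0.1125,-0.05,0,0,0,20],[-0.0655,0.1125,-0.033,0,0,0,20],[-0.0655,0.1125,-0.033,0,0,0,20],[-0.0655,0.1125,-0.033,0,0,0,20]]'
python3 - <<'E'
from h import *
st=arm.read_state(); print(st["eef_pos"],st["wrist_force"])
g=arm.grab_frame("side"); save(g,"s7.png",(150,100,310,220),4.5)
f=arm.grab_frame("wrist"); save(f,"w7.png",(150,100,400,290),3)
E
```

```text
t: 9.38
eef_pos: [0.5783, 0.0255, 0.113]
tool_rot: [-2.221, -2.219, 0.005]
wrist_force: [-0.5, 0.3, -1.9]
finger_gap: 0.362
[0.57831451 0.02546321 0.11295966] [-0.50913229  0.25644482 -1.90658202]
```

View pics/s7.png

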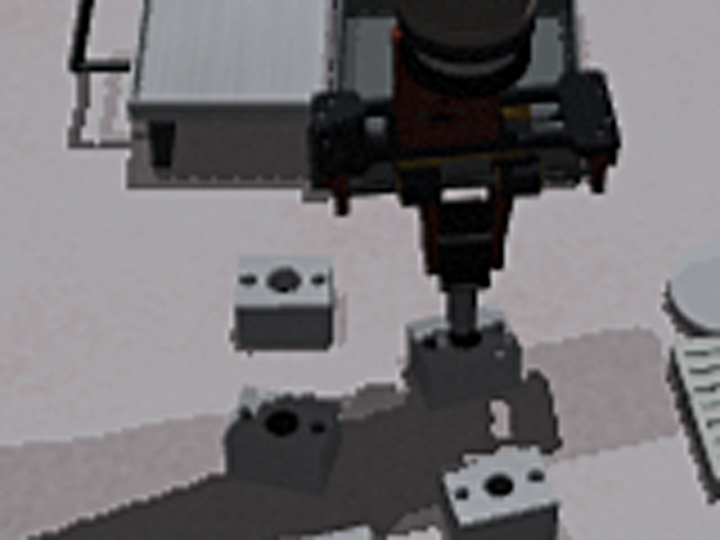

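View pics/w7.png

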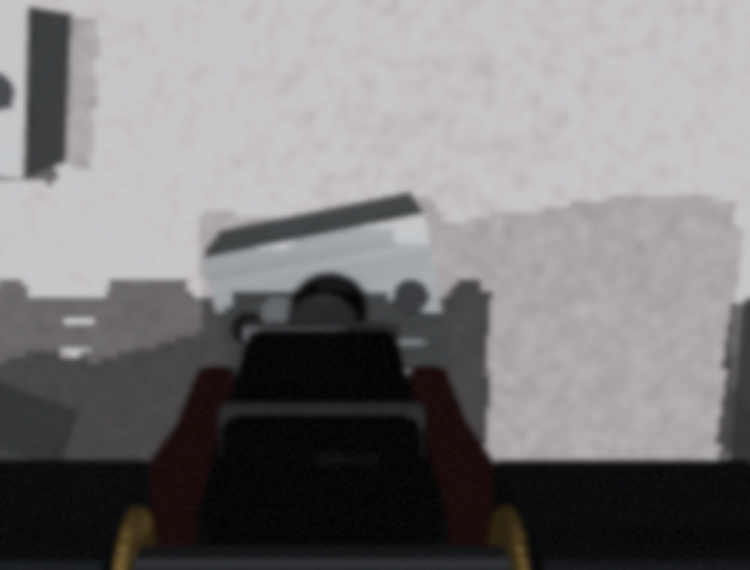

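Centred (side (465,335)). Block 1's bore now shows its plug pushed deep. Press.

```bash
python3 -m jog '[[0,0,0.008,0,0,0,20],[0,0,0.014,0,0,0,20],[0,0,0.018,0,0,0,20],[0,0,0.02,0,0,0,20],[0,0,0.02,0,0,0,20]]'
```

```text
t: 9.9
eef_pos: [0.5793, 0.0261, 0.0942]
tool_rot: [-2.22, -2.222, 0.001]
wrist_force: [0.1, -0.5, -1.8]
finger_gap: 0.361
```

```bash
python3 -m jog '[[0,0,0.005,0,0,0,20],[0,0,0.009,0,0,0,20],[0,0,0.013,0,0,0,20],[0,0,0.013,0,0,0,20],[0,0,0.013,0,0,0,20]]'
```

```text
t: 10.32
eef_pos: [0.5801, 0.0258, 0.0816]
tool_rot: [2.221, 2.221, 0.001]
wrist_force: [0.4, -0.4, -0.2]
finger_gap: 0.361
```

Block 2 took the gauge as well. Next is block 3, bore (0.455, -0.032).

```bash
python3 -m jog '[[0,0,-0.02,0,0,0,20],[0,0,-0.055,0,0,0,20],[-0.02,-0.035,-0.06,0,0,0,20],[-0.04,-0.07,-0.06,0,0,0,20],[-0.0577,-0.1,-0.06,0,0,0,20],[-0.0577,-0.125,-0.05,0,0,0,20],[-0.0577,-0.125,-0.033,0,0,0,20],[-0.0577,-0.125,-0.033,0,0,0,20],[-0.0577,-0.125,-0.033,0,0,0,20]]'
python3 - <<'E'
from h import *
st=arm.read_state(); print(st["eef_pos"],st["wrist_force"])
g=arm.grab_frame("side"); save(g,"s8.png",(150,120,310,240),4.5)
f=arm.grab_frame("wrist"); save(f,"w8.png",(150,100,400,290),3)
E
```

```text
t: 11.07
eef_pos: [0.4545, -0.0319, 0.1144]
tool_rot: [-2.221, -2.221, 0.001]
wrist_force: [-0.5, -0.0, -1.7]
finger_gap: 0.365
[ 0.4544929  -0.03193897  0.1143623 ] [-0.47956047 -0.03413915 -1.72432568]
```

View pics/s8.png

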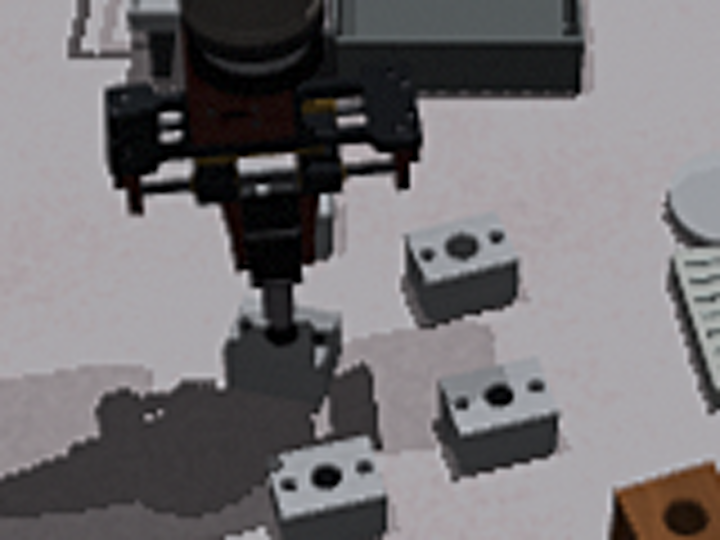

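View pics/w8.png

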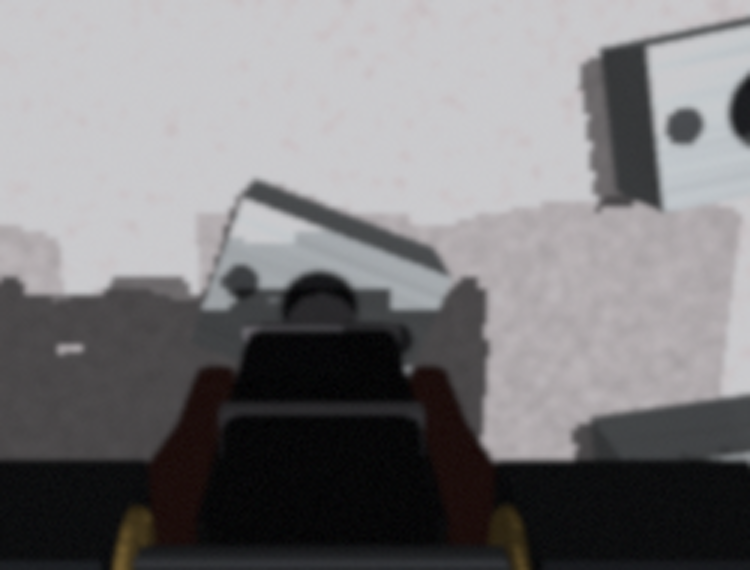

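Centred on block 3 (side (282,335)). Press.

```bash
python3 -m jog '[[0,0,0.008,0,0,0,20],[0,0,0.014,0,0,0,20],[0,0,0.018,0,0,0,20],[0,0,0.02,0,0,0,20],[0,0,0.02,0,0,0,20]]'
```

```text
t: 11.58
eef_pos: [0.4545, -0.0318, 0.094]
tool_rot: [-2.221, -2.221, 0.001]
wrist_force: [0.3, -1.0, -2.3]
finger_gap: 0.365
```

```bash
python3 -m jog '[[0,0,0.005,0,0,0,20],[0,0,0.009,0,0,0,20],[0,0,0.013,0,0,0,20],[0,0,0.013,0,0,0,20],[0,0,0.013,0,0,0,20]]'
```

```text
t: 12.0
eef_pos: [0.4549, -0.0319, 0.0816]
tool_rot: [2.221, 2.221, 0.0]
wrist_force: [0.2, 0.0, -0.2]
finger_gap: 0.367
```

Block 3 took it. Next is block 4, bore (0.585, -0.1005).

```bash
python3 -m jog '[[0,0,-0.02,0,0,0,20],[0,0,-0.055,0,0,0,20],[-0.02,0.035,-0.06,0,0,0,20],[-0.04,0.07,-0.06,0,0,0,20],[-0.0685,0.1,-0.06,0,0,0,20],[-0.0685,0.13,-0.05,0,0,0,20],[-0.0685,0.13,-0.033,0,0,0,20],[-0.0685,0.13,-0.033,0,0,0,20],[-0.0685,0.13,-0.033,0,0,0,20]]'
python3 - <<'E'
from h import *
st=arm.read_state(); print(st["eef_pos"],st["wrist_force"])
g=arm.grab_frame("side"); save(g,"s9.png",(150,140,310,260),4.5)
f=arm.grab_frame("wrist"); save(f,"w9.png",(150,100,400,290),3)
E
```

```text
t: 12.75
eef_pos: [0.5829, -0.1001, 0.1131]
tool_rot: [-2.219, -2.219, 0.005]
wrist_force: [-0.3, 0.3, -1.6]
finger_gap: 0.36
[ 0.58292544 -0.10013135  0.11306461] [-0.25136249  0.28448109 -1.60606911]
```

View pics/s9.png

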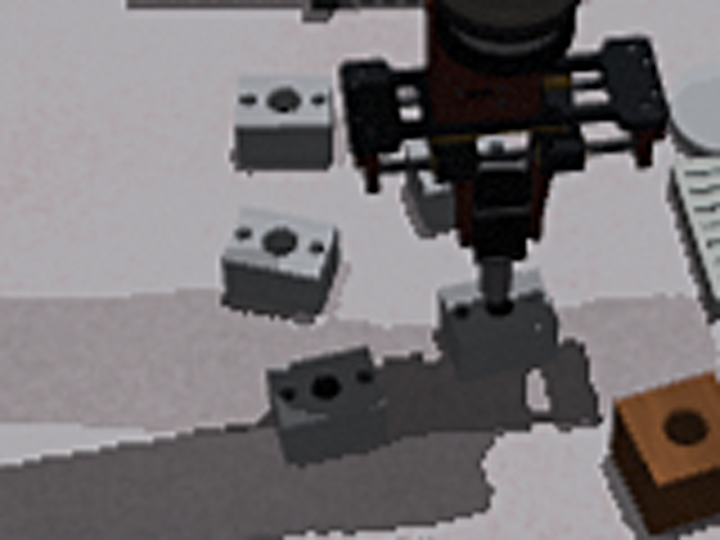

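View pics/w9.png

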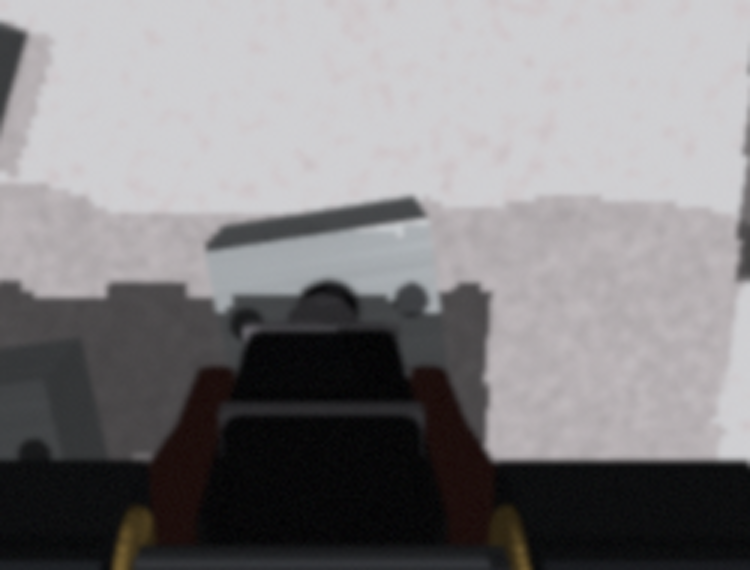

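This bore looks narrower. Press in finer steps.

```bash
python3 -m jog '[[0,0,0.008,0,0,0,20],[0,0,0.013,0,0,0,20],[0,0,0.016,0,0,0,20],[0,0,0.017,0,0,0,20],[0,0,0.018,0,0,0,20],[0,0,0.018,0,0,0,20]]'
```

```text
t: 13.35
eef_pos: [0.5851, -0.1006, 0.0973]
tool_rot: [2.221, 2.221, 0.001]
wrist_force: [-1.1, -0.4, 3.7]
finger_gap: 0.362
```

```bash
python3 -m jog '[[0,0,0.0015,0,0,0,20],[0,0,0.003,0,0,0,20],[0,0,0.003,0,0,0,20],[0,0,0.003,0,0,0,20]]'
```

```text
t: 13.68
eef_pos: [0.5853, -0.1006, 0.0967]
tool_rot: [2.221, 2.22, 0.001]
wrist_force: [-7.4, 0.6, 24.4]
finger_gap: 0.363
```

Refused: 26 N at 6 mm depth. Lift off and measure block 5 with the wrist camera.

```bash
python3 -m jog '[[0,0,-0.02,0,0,0,20],[0,0,-0.055,0,0,0,20],[0,-0.01,-0.09,0,0,0,20],[0,-0.025,-0.126,0,0,0,20],[0,-0.025,-0.126,0,0,0,20],[0,-0.025,-0.126,0,0,0,20],[0,-0.025,-0.126,0,0,0,20]]'
python3 - <<'E'
from h import *
st=arm.read_state(); print(st["eef_pos"],st["wrist_force"])
f=arm.grab_frame("wrist"); save(f,"w10.png",s=1.5); blocks(f,wfc(f,st))
E
```

```text
t: 14.27
eef_pos: [0.5592, -0.1002, 0.219]
tool_rot: [-2.221, -2.221, 0.001]
wrist_force: [-0.0, 0.7, -2.2]
finger_gap: 0.365
[ 0.55924508 -0.1002212   0.21895333] [-0.02925663  0.66329833 -2.18609119]
blk xy 0.5781 0.0253  64.2x46.4 yaw 11.6 n2257 z0.0397 bore [0.5783, 0.0255] px 274,67
blk xy 0.4531 -0.0323  64.4x46.3 yaw -21.4 n1973 z0.0396 bore [0.4544, -0.0317] px 166,121
blk xy 0.5838 -0.1010  64.1x46.3 yaw 8.9 n1748 z0.0396 bore [0.5848, -0.1012] px 277,179
blk xy 0.4716 -0.1492  64.5x46.5 yaw 8.2 n1738 z0.0394 bore [0.4723, -0.1487] px 188,216
blk xy 0.4644 0.0803  65.3x27.4 yaw -5.4 n1336 z0.0397 bore None px 167,10
```

View pics/w10.png

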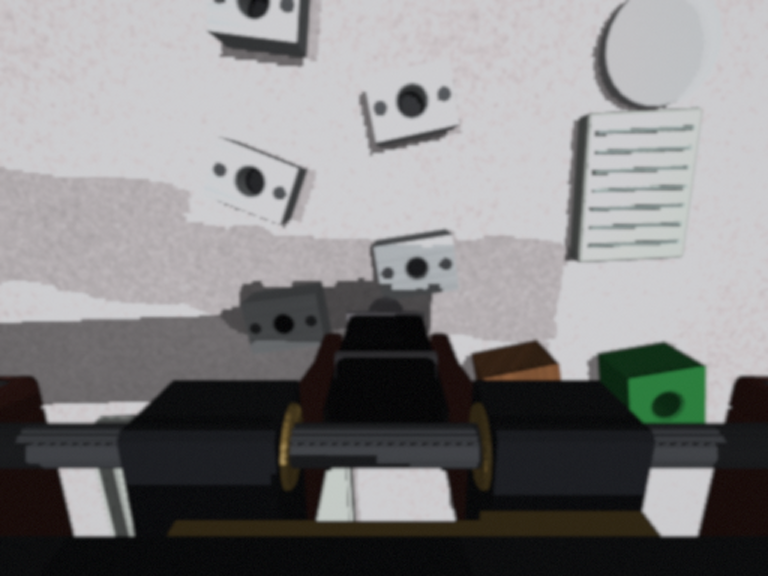

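Block 5 is at (283,322), bore (0.472, -0.149).

```bash
python3 -m jog '[[-0.015,-0.035,0,0,0,0,20],[-0.03,-0.065,0.03,0,0,0,20],[-0.0485,-0.088,0.06,0,0,0,20],[-0.0485,-0.088,0.09,0,0,0,20],[-0.0485,-0.088,0.105,0,0,0,20],[-0.0485,-0.088,0.105,0,0,0,20],[-0.0485,-0.088,0.105,0,0,0,20]]'
python3 - <<'E'
from h import *
st=arm.read_state(); print(st["eef_pos"],st["wrist_force"])
g=arm.grab_frame("side"); save(g,"s11.png",(150,140,310,260),4.5)
f=arm.grab_frame("wrist"); save(f,"w11.png",(150,100,400,290),3)
E
```

```text
t: 14.95
eef_pos: [0.471, -0.1485, 0.1133]
tool_rot: [-2.219, -2.22, 0.003]
wrist_force: [0.6, -0.2, -1.6]
finger_gap: 0.36
[ 0.47096569 -0.14853572  0.11333167] [ 0.56589094 -0.20599529 -1.62250175]
```

View pics/s11.png

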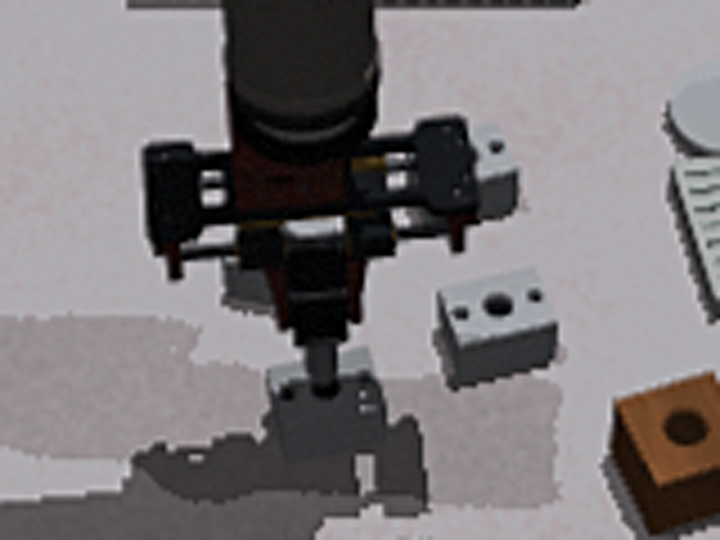

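View pics/w11.png

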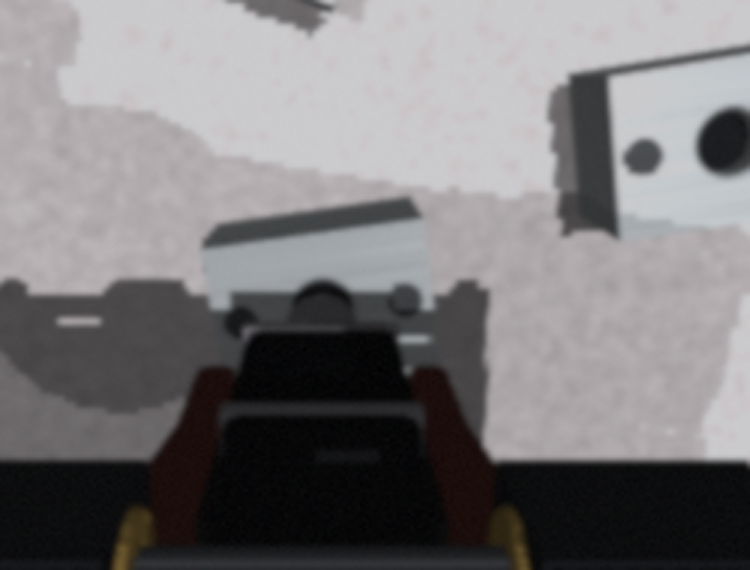

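Centred (side (323,385)). Press.

```bash
python3 -m jog '[[0,0,0.008,0,0,0,20],[0,0,0.013,0,0,0,20],[0,0,0.016,0,0,0,20],[0,0,0.017,0,0,0,20],[0,0,0.018,0,0,0,20],[0,0,0.018,0,0,0,20]]';python3 -m jog '[[0,0,0.0015,0,0,0,20],[0,0,0.003,0,0,0,20],[0,0,0.003,0,0,0,20],[0,0,0.003,0,0,0,20]]'
```

```text
t: 15.55
eef_pos: [0.4723, -0.149, 0.0973]
tool_rot: [2.221, 2.221, 0.001]
wrist_force: [-0.8, -0.1, 3.2]
finger_gap: 0.365
t: 15.88
eef_pos: [0.4725, -0.1491, 0.0965]
tool_rot: [2.221, 2.22, 0.002]
wrist_force: [-7.7, 2.2, 28.9]
finger_gap: 0.363
```

Block 5 is refused, at 29 N. So blocks 1, 2 and 3 pass and 4 and 5 are scrap. The gauge goes back to its stand.

```bash
python3 -m jog '[[0,0,-0.03,0,0,0,20],[0,0,-0.07,0,0,0,20],[-0.01,0.03,-0.09,0,0,-0.1,20],[-0.02,0.065,-0.09,0,0,-0.2,20],[-0.035,0.1,-0.09,0,0,-0.24,20],[-0.05,0.14,-0.09,0,0,-0.24,20],[-0.06,0.18,-0.07,0,0,-0.24,20],[-0.0677,0.2058,-0.05,0,0,-0.24,20],[-0.0677,0.2058,-0.038,0,0,-0.24,20],[-0.0677,0.2058,-0.038,0,0,-0.24,20],[-0.0677,0.2058,-0.038,0,0,-0.24,20]]'
python3 - <<'E'
from h import *
st=arm.read_state(); print(st["eef_pos"],st["wrist_force"])
g=arm.grab_frame("side"); save(g,"s12.png",(240,160,400,280),4.5)
f=arm.grab_frame("wrist"); save(f,"w12.png",(150,100,400,290),3)
E
```

```text
t: 16.8
eef_pos: [0.6759, -0.2162, 0.1302]
tool_rot: [-1.937, -2.469, 0.003]
wrist_force: [-0.5, 1.0, -1.3]
finger_gap: 0.366
[ 0.67593119 -0.21615754  0.13020965] [-0.51978108  1.01294937 -1.2860772 ]
```

View pics/s12.png

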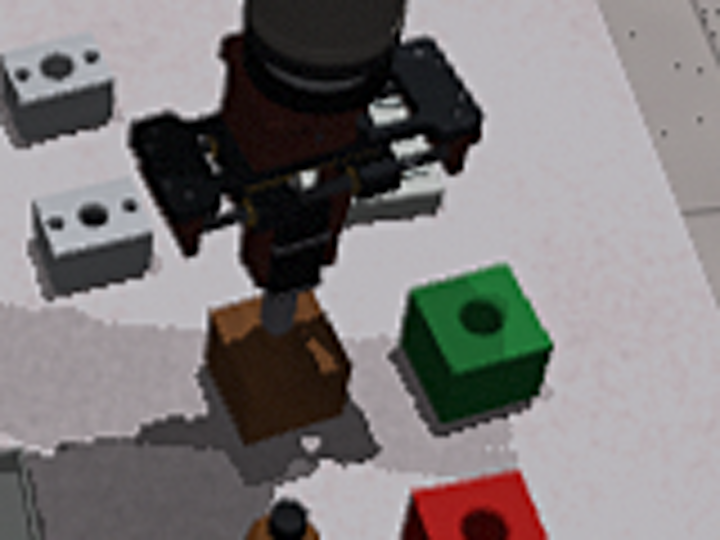

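View pics/w12.png

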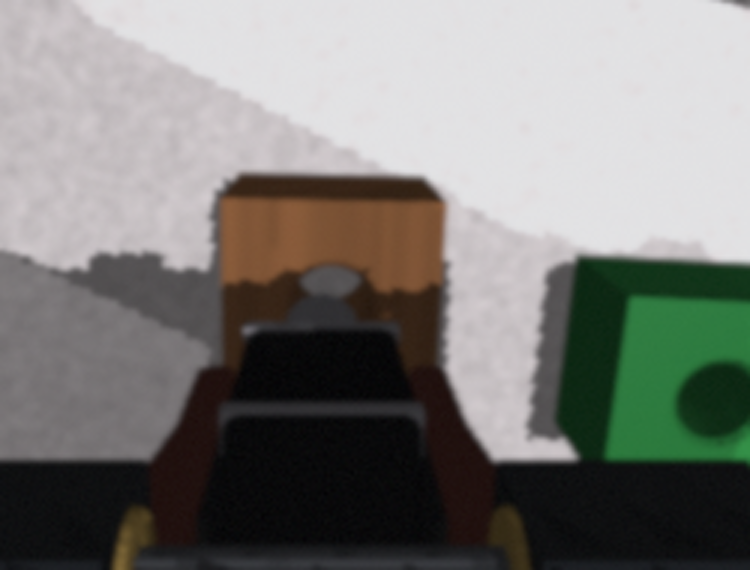

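```bash
python3 -m jog '[[0,0,0,0,0,0,20],[0,0,0.008,0,0,0,20],[0,0,0.018,0,0,0,20],[0,0,0.026,0,0,0,20],[0,0,0.03,0,0,0,20],[0,0,0.03,0,0,0,20]]'
```

```text
t: 17.4
eef_pos: [0.6769, -0.2161, 0.0999]
tool_rot: [-1.938, -2.47, 0.001]
wrist_force: [0.1, -1.2, -1.5]
finger_gap: 0.365
```

```bash
python3 -m jog '[[0,0,0.015,0,0,0,20],[0,0,0.025,0,0,0,20],[0,0,0.031,0,0,0,20],[0,0,0.033,0,0,0,20],[0,0,0.0335,0,0,0,20],[0,0,0.0335,0,0,0,20]]'; python3 -m jog '[[0,0,0,0,0,0,100],[0,0,0,0,0,0,100],[0,0,0,0,0,0,100],[0,0,0,0,0,0,100],[0,0,0,0,0,0,100],[0,0,0,0,0,0,100],[0,0,0,0,0,0,100],[0,0,0,0,0,0,100],[0,0,-0.03,0,0,0,100],[0,0,-0.07,0,0,0,100],[0,0,-0.1,0,0,0,100],[0,0,-0.1,0,0,0,100]]'
python3 - <<'E'
from h import *
st=arm.read_state()
f=arm.grab_frame("wrist"); W=wfc(f,st); P=cloud(f,W); save(f,"w13.png",s=1.5)
reg=(abs(P[...,0]-.679)<.045)&(abs(P[...,1]+.215)<.045)
print(rect(P,reg,.1,.12), rect(P,reg,.05,.058))
g=arm.grab_frame("side"); save(g,"s13.png",s=1.5); blocks(g,wfc(g),zl=.037,zh=.048)
E
```

```text
t: 17.9
eef_pos: [0.6769, -0.2165, 0.0694]
tool_rot: [-1.939, -2.47, 0.001]
wrist_force: [-5.2, 1.7, 8.0]
finger_gap: 0.364
t: 18.9
eef_pos: [0.6816, -0.2178, 0.176]
tool_rot: [1.933, 2.462, 0.008]
wrist_force: [1.3, -0.7, -0.2]
finger_gap: 0.999
(0.6757802734375, -0.21686842346191407, 33.20021057128906, 31.90717124938965, -75.91615867614746, 1463, np.float64(0.10928715931388755)) (0.6781886596679687, -0.21652099609375, 64.28015899658203, 64.07614135742188, -77.12169456481934, 2158, np.float64(0.05455712849893646))
blk xy 0.4716 -0.1470  63.5x50.3 yaw 8.3 n317 z0.0418 bore [0.473, -0.1479] px 221,226
blk xy 0.5840 -0.0998  62.3x51.7 yaw 9.2 n284 z0.0417 bore [0.5868, -0.1005] px 260,208
blk xy 0.4546 -0.0304  64.9x50.7 yaw -21.1 n263 z0.0418 bore [0.4534, -0.0325] px 212,194
blk xy 0.5784 0.0276  65.0x50.9 yaw 9.1 n227 z0.0420 bore [0.5808, 0.0267] px 252,175
blk xy 0.4668 0.0916  63.9x50.8 yaw -5.4 n226 z0.0419 bore [0.4675, 0.0894] px 212,163
```

View pics/s13.png

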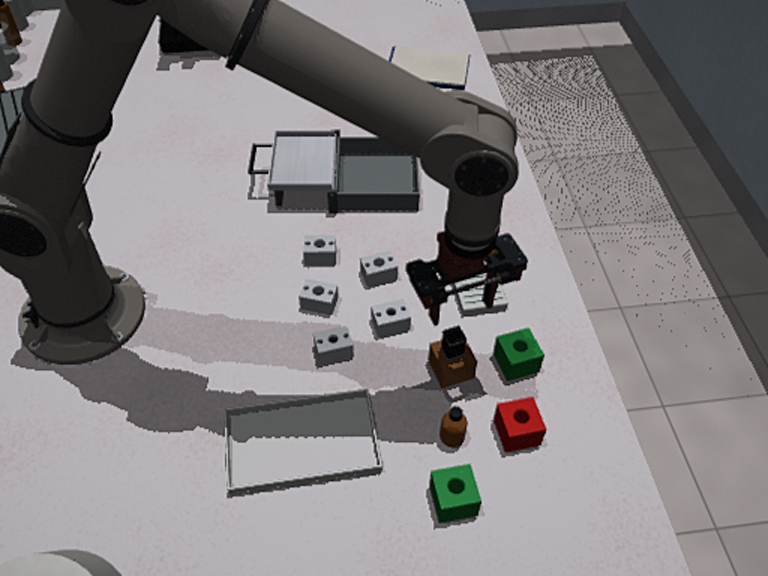

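View pics/w13.png

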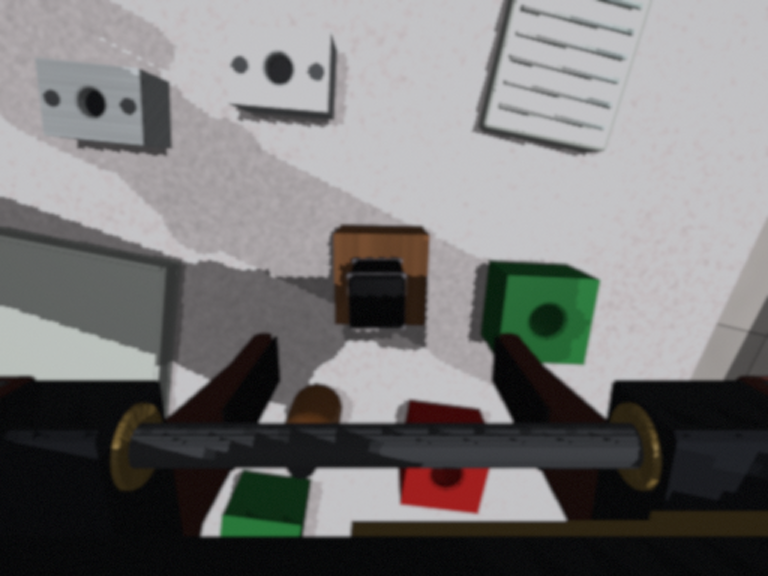

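The gauge is back hanging (handle top 0.109 m as at the start, wrist view (377,300)). Next is block 4 for the tip tray. I also measure both trays.

```bash
python3 -m jog '[[0.04,-0.02,0,0,0,0.04,100],[0.08,-0.04,0,0,0,0.08,100],[0.115,-0.055,0.02,0,0,0.08,100],[0.1344,-0.0626,0.05,0,0,0.08,100],[0.1344,-0.0626,0.06,0,0,0.08,100],[0.1344,-0.0626,0.06,0,0,0.08,100],[0.1344,-0.0626,0.06,0,0,0.08,100]]'
python3 - <<'E'
from h import *
st=arm.read_state(); M=T(st); print(M.round(3).tolist())
f=arm.grab_frame("wrist"); save(f,"w14.png",s=1.5); blocks(f,wfc(f,st))
for n in ["side","scene"]:
    g=arm.grab_frame(n); Q=cloud(g,wfc(g))
    for k,zl,zh in [("tip_tray",.055,.0645),("tip_tray",.066,.08),("pass_tray",.0,.03),("tip_station",.046,.054)]:
        for r in arm.regions_of(g,k)[:1]:
            q=Q[r["pixels"]]; q=q[np.isfinite(q[:,0])&(q[:,2]>zl)&(q[:,2]<zh)]
            if len(q)>20: print(n,k,round(r["p"],2),r["point"],np.array(cv2.boxPoints(cv2.minAreaRect((q[:,:2]*1000).astype(np.float32)))).round().tolist(),cv2.minAreaRect((q[:,:2]*1000).astype(np.float32)),np.median(q[:,2]).round(4))
E
```

```text
t: 19.63
eef_pos: [0.5842, -0.1014, 0.1069]
tool_rot: [-2.036, -2.39, 0.003]
wrist_force: [0.8, -0.7, -0.0]
finger_gap: 1.002
[[-0.159, 0.987, -0.003, 0.584], [0.987, 0.159, -0.0, -0.101], [0.0, -0.003, -1.0, 0.107], [0.0, 0.0, 0.0, 1.0]]
blk xy 0.5781 0.0253  64.3x46.8 yaw 11.6 n5428 z0.0397 bore [0.5786, 0.0251] px 277,39
blk xy 0.4530 -0.0323  65.4x46.3 yaw -21.3 n4818 z0.0396 bore [0.4551, -0.0318] px 102,93
blk xy 0.4704 -0.1490  65.0x46.3 yaw 8.6 n2917 z0.0394 bore [0.4727, -0.1475] px 120,237
side tip_tray 0.79 [202.4, 104.4] [[373.0, 242.0], [504.0, 224.0], [530.0, 411.0], [398.0, 429.0]] ((451.1610107421875, 326.45635986328125), (188.06336975097656, 132.8482208251953), 82.33155059814453) 0.0611
side tip_tray 0.79 [202.4, 104.4] [[327.0, 240.0], [503.0, 221.0], [525.0, 418.0], [349.0, 437.0]] ((425.5877380371094, 328.91766357421875), (198.067138671875, 177.106201171875), 83.6568374633789) 0.0717
side tip_station 0.96 [215.2, 112.7] [[392.0, 251.0], [578.0, 186.0], [644.0, 374.0], [458.0, 439.0]] ((518.2353515625, 312.1348876953125), (199.1761474609375, 197.0251922607422), 70.67105102539062) 0.0504
scene tip_tray 0.78 [383.3, 277.8] [[329.0, 254.0], [503.0, 231.0], [525.0, 402.0], [351.0, 425.0]] ((426.87322998046875, 328.1253356933594), (172.44064331054688, 175.6328582763672), 82.62834930419922) 0.06
scene tip_tray 0.78 [383.3, 277.8] [[321.0, 252.0], [501.0, 227.0], [526.0, 406.0], [346.0, 431.0]] ((423.41363525390625, 328.6971435546875), (180.58908081054688, 181.17306518554688), 82.11882019042969) 0.0717
scene pass_tray 0.91 [265.0, 137.1] [[272.0, -403.0], [526.0, -403.0], [526.0, -253.0], [272.0, -253.0]] ((398.7710876464844, -328.3411560058594), (150.1760711669922, 254.3869171142578), 89.96945190429688) 0.0058
```

View pics/w14.png

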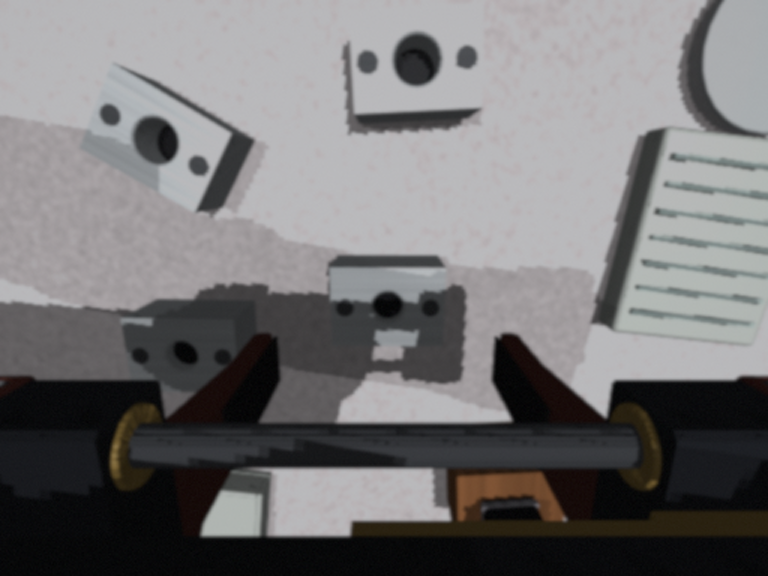

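Block 4 lies between the fingers (387,300). Grip it.

```bash
python3 -m jog '[[0,0,0.035,0,0,0,100],[0,0,0.075,0,0,0,100],[0,0,0.0965,0,0,0,100],[0,0,0.0965,0,0,0,100],[0,0,0.0965,0,0,0,60],[0,0,0.0965,0,0,0,60],[0,0,0.0965,0,0,0,60],[0,0,0.0965,0,0,0,60],[0,0,0.0965,0,0,0,60],[0,0,0.0965,0,0,0,60],[0,0,0.0965,0,0,0,60]]' 35
```

```text
t: 21.15
eef_pos: [0.5858, -0.1012, 0.0134]
tool_rot: [2.036, 2.39, 0.002]
wrist_force: [-1.2, 0.4, 7.5]
finger_gap: 0.725
```

```bash
python3 -m jog '[[0,0,-0.03,0,0,0,60],[0,0,-0.07,0,0,0,60],[0,0,-0.11,0,0,0,60],[0.02,-0.005,-0.15,0,0,0,60],[0.06,-0.01,-0.15,0,0,0.05,60],[0.1,-0.015,-0.15,0,0,0.1,60],[0.14,-0.02,-0.15,0,0,0.15,60],[0.18,-0.025,-0.15,0,0,0.2,60],[0.22,-0.03,-0.15,0,0,0.25,60],[0.26,-0.035,-0.15,0,0,0.293,60],[0.3,-0.04,-0.15,0,0,0.293,60],[0.3,-0.04,-0.15,0,0,0.293,60]]'
python3 - <<'E'
from h import *
st=arm.read_state(); M=T(st); print(M.round(3).tolist(),st["finger_gap"])
f=arm.grab_frame("wrist"); save(f,"w15.png",s=1.5); W=wfc(f,st);Q=cloud(f,W)
m=(Q[...,0]>.3)&(Q[...,0]<.6)&(Q[...,1]>.2)&(Q[...,1]<.45)
for zl,zh in [(.056,.062),(.068,.077)]:
    q=Q[m&(Q[...,2]>zl)&(Q[...,2]<zh)]
    print(len(q),cv2.minAreaRect((q[:,:2]*1000).astype(np.float32)),cv2.boxPoints(cv2.minAreaRect((q[:,:2]*1000).astype(np.float32))).round().tolist(),np.median(q[:,2]))
E
```

```text
t: 22.15
eef_pos: [0.4941, 0.1988, 0.1623]
tool_rot: [-2.349, -2.08, -0.005]
wrist_force: [-0.9, 1.2, -2.9]
finger_gap: 0.729
[[0.121, 0.993, -0.0, 0.494], [0.993, -0.121, 0.005, 0.199], [0.005, -0.001, -1.0, 0.162], [0.0, 0.0, 0.0, 1.0]] 0.729344166626387
25409 ((430.6234436035156, 297.1361083984375), (150.2411651611328, 183.81007385253906), 83.01460266113281) [[330.0, 234.0], [513.0, 211.0], [531.0, 361.0], [349.0, 383.0]] 0.058686632974115305
3186 ((399.4538879394531, 284.5869140625), (96.51934814453125, 219.66497802734375), 38.67447280883789) [[293.0, 340.0], [430.0, 169.0], [506.0, 229.0], [368.0, 400.0]] 0.07120928320776085
```

View pics/w15.png

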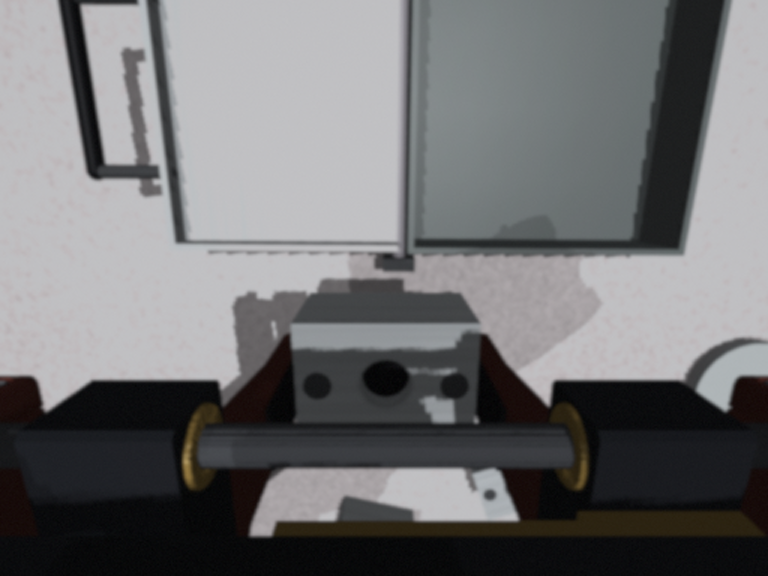

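```bash
cat >> h.py <<'E'
def px(f,W,u,v,z):
    ray=W[:3,:3]@np.array([(u-f["cx"])/f["fx"],(v-f["cy"])/f["fy"],1]); t=(z-W[2,3])/ray[2]
    return (W[:3,3]+ray*t).round(4)
E
python3 - <<'E'
from h import *
st=arm.read_state(); f=arm.grab_frame("wrist"); W=wfc(f,st)
print(st["eef_pos"],px(f,W,178/1.5,243/1.5,.073),px(f,W,404/1.5,245/1.5,.062),px(f,W,405/1.5,10/1.5,.06),px(f,W,96/1.5,172/1.5,.065),px(f,W,148/1.5,10/1.5,.073))
save(f,"w16.png",(40,0,300,190),3)
E
```

```text
[0.49550947 0.19436246 0.16207773] [0.3779 0.2425 0.073 ] [0.5106 0.223  0.062 ] [0.5258 0.3503 0.06  ] [0.3367 0.2885 0.065 ] [0.3927 0.3626 0.073 ]
```

View pics/w16.png

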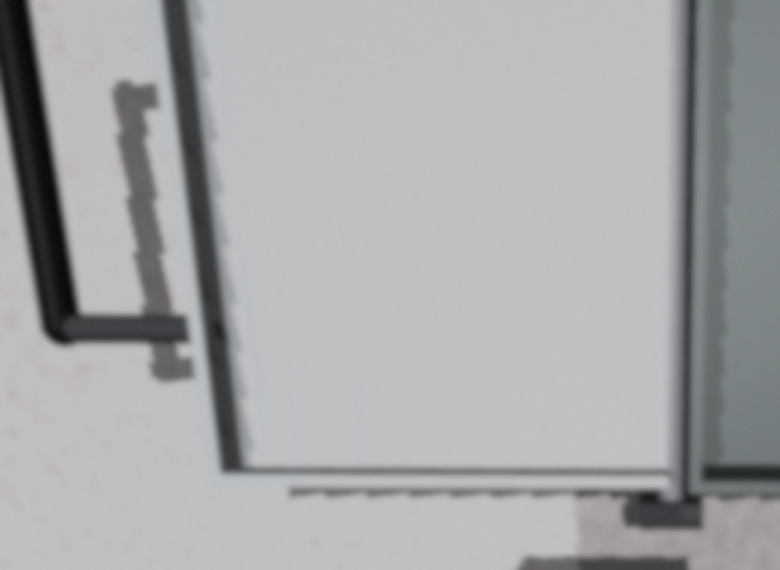

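```bash
python3 -m jog '[[0,0,0,0,0,0,60],[0,0,0,0,0,0,60]]'
```

```text
t: 22.42
eef_pos: [0.4979, 0.1872, 0.1617]
tool_rot: [2.366, 2.066, -0.001]
wrist_force: [1.0, -1.1, -3.4]
finger_gap: 0.729
```

Run:
```python
from h import *
st=arm.read_state(); f=arm.grab_frame("wrist"); W=wfc(f,st)
print(st["eef_pos"],st["joint_velocities"].round(3))
save(f,"w17.png",(30,0,290,190),3)
```

```text
[0.49794351 0.18716517 0.16171373] [ 0.008  0.002  0.001  0.    -0.002 -0.001 -0.001]
```

View pics/w17.png

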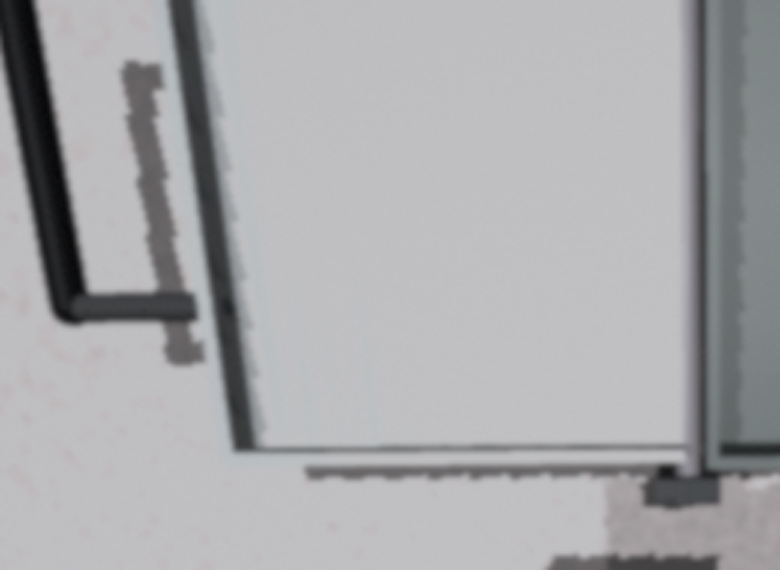

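Run:
```python
from h import *
st=arm.read_state(); f=arm.grab_frame("wrist"); W=wfc(f,st)
for a in [(109.3,150.7,.073),(260,154,.068),(260,1.7,.059),(52.7,104,.065),(88,1,.073)]: print(px(f,W,*a))
d=f["depth"];Q=cloud(f,W); print(Q[40:140:30,200].round(4).tolist())
```

```text
[0.3758 0.2472 0.073 ]
[0.5061 0.2257 0.068 ]
[0.5226 0.347  0.059 ]
[0.334  0.2926 0.065 ]
[0.3907 0.3607 0.073 ]
[[0.4689, 0.3261, 0.0586], [0.4646, 0.3031, 0.0593], [0.4597, 0.2791, 0.0579], [0.4551, 0.2536, 0.0591]]
```

```bash
python3 -m jog '[[0.04,-0.016,0,0,0,0,60],[0.08,-0.032,0,0,0,0,60],[0.12,-0.048,0,0,0,0,60],[0.15,-0.06,0.01,0,0,0,60],[0.1637,-0.0658,0.03,0,0,0,60],[0.1637,-0.0658,0.055,0,0,0,60],[0.1637,-0.0658,0.065,0,0,0,60],[0.1637,-0.0658,0.065,0,0,0,60],[0.1637,-0.0658,0.065,0,0,0,60]]'
python3 - <<'E'
from h import *
st=arm.read_state(); print(st["eef_pos"],st["finger_gap"])
g=arm.grab_frame("side"); save(g,"s18.png",(150,60,310,180),4.5)
f=arm.grab_frame("scene"); save(f,"c18.png",(270,190,430,310),4.5)
E
```

```text
t: 23.27
eef_pos: [0.4548, 0.3581, 0.0965]
tool_rot: [2.366, 2.065, -0.002]
wrist_force: [-0.2, 0.9, -2.4]
finger_gap: 0.727
[0.45482483 0.358102   0.09653857] 0.7267635508663594
```

View pics/s18.png

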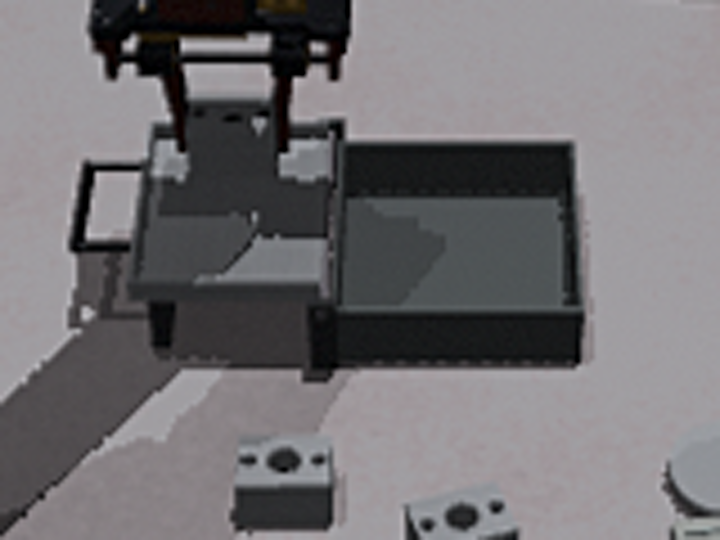

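View pics/c18.png

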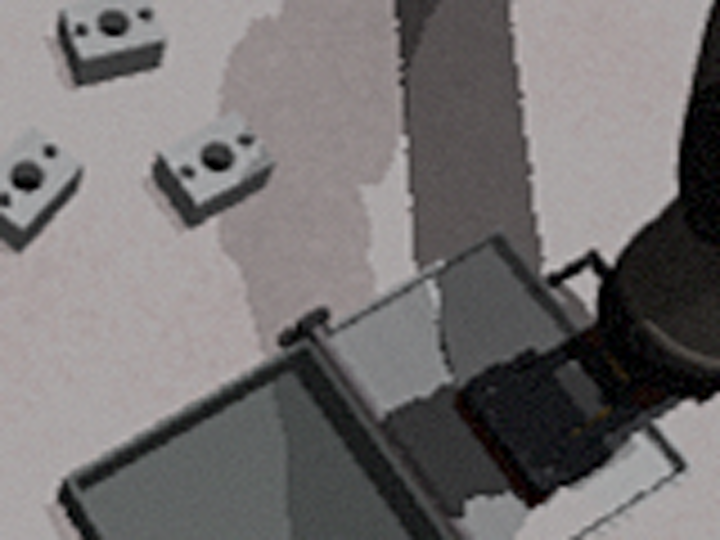

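Held over the tray, clear of its walls. Lower and release.

```bash
python3 -m jog '[[0,0,0.01,0,0,0,60],[0,0,0.018,0,0,0,60],[0,0,0.022,0,0,0,60],[0,0,0.0235,0,0,0,60],[0,0,0.0235,0,0,0,60]]'; python3 -m jog '[[0,0,0,0,0,0,86],[0,0,0,0,0,0,86],[0,0,0,0,0,0,86],[0,0,0,0,0,0,86],[0,0,-0.02,0,0,0,86],[0,0,-0.06,0,0,0,90],[0,0,-0.1,0,0,0,100],[0,0,-0.13,0,0,0,100],[0,0,-0.13,0,0,0,100],[0,0,-0.13,0,0,0,100]]'
```

```text
t: 23.78
eef_pos: [0.4539, 0.3595, 0.0728]
tool_rot: [2.364, 2.069, -0.001]
wrist_force: [0.1, 1.0, -3.5]
finger_gap: 0.721
t: 24.62
eef_pos: [0.4551, 0.3609, 0.2054]
tool_rot: [-2.364, -2.069, -0.008]
wrist_force: [-0.5, -1.0, -0.8]
finger_gap: 0.997
```

```bash
python3 -m jog '[[-0.04,0.007,0,0,0,-0.03,100],[-0.08,0.014,0,0,0,-0.06,100],[-0.12,0.02,0,0,0,-0.1,100],[-0.16,0.027,0,0,0,-0.15,100],[-0.2,0.034,0,0,0,-0.2,100],[-0.24,0.041,0,0,0,-0.25,100],[-0.28,0.048,0,0,0,-0.281,100],[-0.32,0.055,0,0,0,-0.281,100],[-0.36,0.062,0,0,0,-0.281,100],[-0.4,0.069,0,0,0,-0.281,100],[-0.44,0.076,0,0,0,-0.281,100],[-0.46,0.0849,0,0,0,-0.281,100]]'; python3 -m jog '[[0,0,0,0,0,0,100],[0,0,0,0,0,0,100],[0,0,0,0,0,0,100]]'
python3 - <<'E'
from h import *
st=arm.read_state(); M=T(st); print(M.round(4).tolist(),st["finger_gap"])
f=arm.grab_frame("wrist"); save(f,"w19.png",s=1.5); blocks(f,wfc(f,st))
g=arm.grab_frame("scene"); save(g,"c19.png",(200,130,456,322),3)
E
```

```text
t: 25.62
eef_pos: [0.4748, -0.1125, 0.2017]
tool_rot: [-2.056, -2.373, 0.005]
wrist_force: [-0.2, -0.5, 0.1]
finger_gap: 1.001
t: 25.87
eef_pos: [0.4765, -0.1062, 0.2021]
tool_rot: [-2.049, -2.379, 0.001]
wrist_force: [0.2, 0.6, -0.0]
finger_gap: 1.001
[[-0.1485, 0.9889, -0.0021, 0.4765], [0.9889, 0.1485, 0.0006, -0.1062], [0.0009, -0.002, -1.0, 0.2021], [0.0, 0.0, 0.0, 1.0]] 1.000524390702607
blk xy 0.5780 0.0251  65.0x46.1 yaw 11.7 n2504 z0.0398 bore [0.5777, 0.0251] px 371,75
blk xy 0.4531 -0.0323  64.0x46.1 yaw -21.3 n2171 z0.0397 bore [0.4538, -0.0319] px 246,113
blk xy 0.4703 -0.1489  64.0x46.1 yaw 8.2 n1792 z0.0396 bore [0.4679, -0.148] px 247,215
blk xy 0.4656 0.0695  66.1x19.2 yaw 7.9 n899 z0.0397 bore None px 273,10
```

View pics/w19.png

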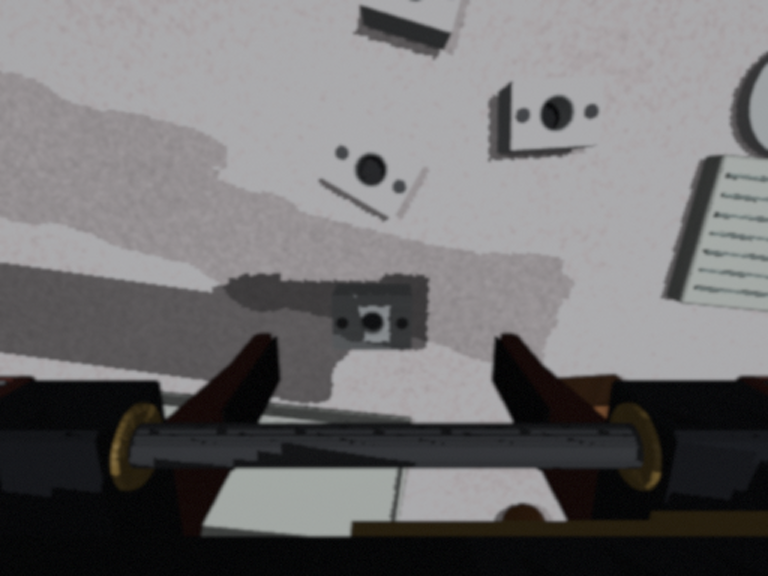

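View pics/c19.png

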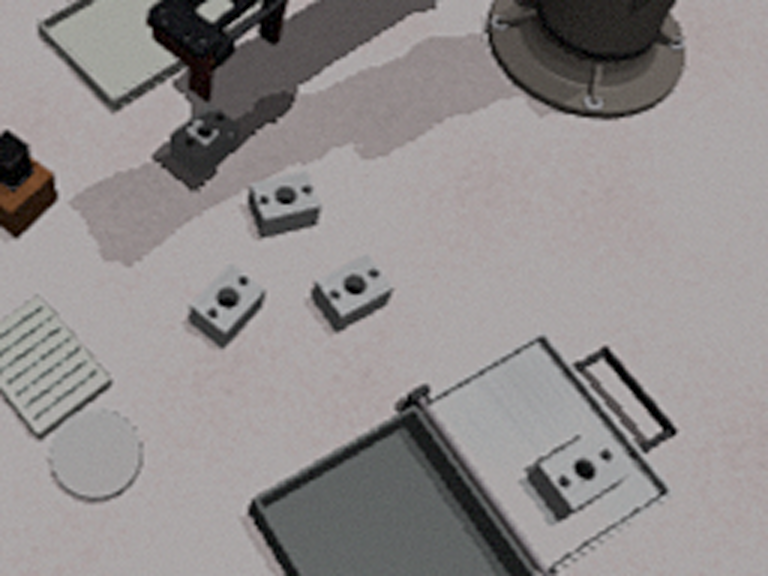

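Block 4 lies flat on the tip tray (scene crop (585,470)). Now block 5 at (372,322).

```bash
python3 -m jog '[[-0.02,-0.006,0.03,0,0,0,100],[-0.0401,-0.0122,0.07,0,0,0,100],[-0.0401,-0.0122,0.105,0,0,0,100],[-0.0401,-0.0122,0.115,0,0,0,100],[-0.0401,-0.0122,0.115,0,0,0,100],[-0.0401,-0.0122,0.115,0,0,0,100]]'
python3 - <<'E'
from h import *
st=arm.read_state(); print(st["eef_pos"])
f=arm.grab_frame("wrist"); save(f,"w20.png",s=1.5)
E
```

```text
t: 26.52
eef_pos: [0.4716, -0.1476, 0.0887]
tool_rot: [-2.049, -2.381, -0.0]
wrist_force: [0.1, -0.7, -0.7]
finger_gap: 1.002
[ 0.4715763  -0.14763819  0.08874433]
```

View pics/w20.png

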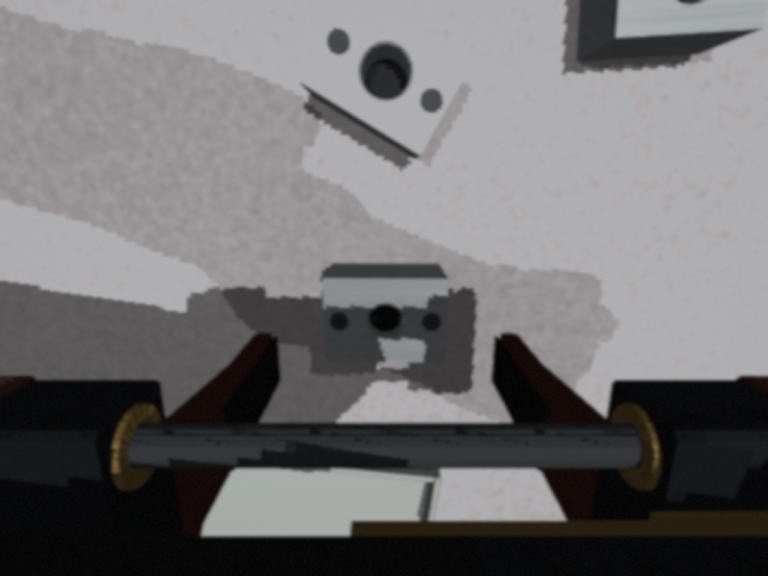

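Centred (385,318). Descend, grip and lift.

```bash
python3 -m jog '[[0,0,0.035,0,0,0,100],[0,0,0.065,0,0,0,100],[0,0,0.0765,0,0,0,100],[0,0,0.0765,0,0,0,60],[0,0,0.0765,0,0,0,60],[0,0,0.0765,0,0,0,60],[0,0,0.0765,0,0,0,60],[0,0,0.0765,0,0,0,60],[0,0,0.0765,0,0,0,60],[0,0,0.0765,0,0,0,60]]' 35
```

```text
t: 27.4
eef_pos: [0.4723, -0.149, 0.0134]
tool_rot: [2.05, 2.378, 0.002]
wrist_force: [-0.8, 0.0, 8.9]
finger_gap: 0.725
```

```bash
python3 -m jog '[[0,0,-0.04,0,0,0,60],[0,0,-0.08,0,0,0,60],[0,0,-0.12,0,0,0,60],[0.02,0.002,-0.15,0,0,0,60],[0.06,0.006,-0.16,0,0,0.05,60],[0.1,0.01,-0.16,0,0,0.1,60],[0.14,0.014,-0.16,0,0,0.15,60],[0.18,0.017,-0.16,0,0,0.2,60],[0.22,0.02,-0.16,0,0,0.25,60],[0.26,0.024,-0.16,0,0,0.281,60],[0.3,0.0275,-0.16,0,0,0.281,60],[0.34,0.0301,-0.16,0,0,0.281,60]]'; python3 -m jog '[[0,0,0,0,0,0,60],[0,0,0,0,0,0,60],[0,0,0,0,0,0,60],[0,0,0,0,0,0,60]]'
python3 - <<'E'
from h import *
st=arm.read_state(); print(T(st).round(4).tolist(),st["finger_gap"])
f=arm.grab_frame("wrist"); save(f,"w21.png",s=1.5)
W=wfc(f,st); blocks(f,W,zl=.096,zh=.103)
E
```

```text
t: 28.4
eef_pos: [0.4501, 0.1937, 0.1724]
tool_rot: [2.364, 2.068, 0.002]
wrist_force: [1.2, -0.4, -3.3]
finger_gap: 0.729
t: 28.73
eef_pos: [0.4507, 0.1903, 0.1717]
tool_rot: [2.366, 2.066, -0.001]
wrist_force: [0.3, -0.1, -3.1]
finger_gap: 0.727
[[0.1346, 0.9909, -0.0001, 0.4507], [0.9909, -0.1346, -0.0007, 0.1903], [-0.0007, 0.0, -1.0, 0.1717], [0.0, 0.0, 0.0, 1.0]] 0.7273323887409898
blk xy 0.4508 0.3407  64.1x8.3 yaw -7.6 n1142 z0.0986 bore [0.452, 0.3483] px 235,30
```

View pics/w21.png

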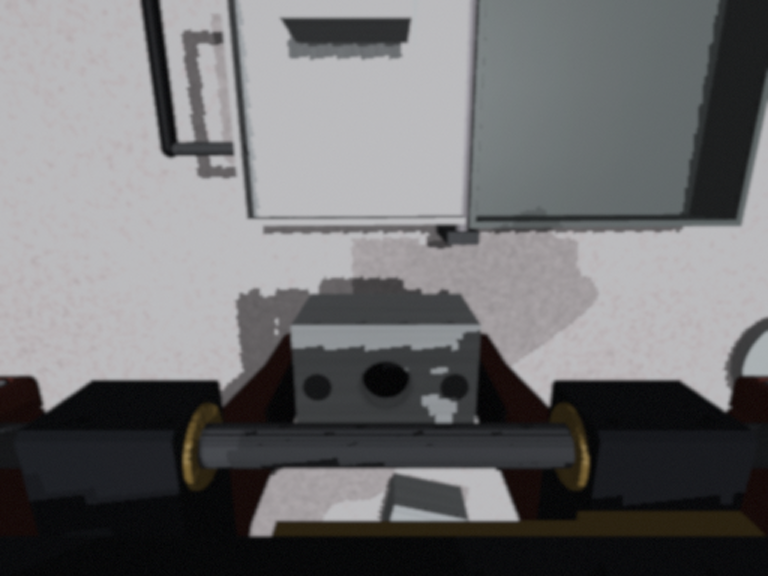

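```bash
python3 -m jog '[[0.04,-0.008,0,0,0,0,60],[0.08,-0.016,0,0,0,0,60],[0.0969,-0.0192,0.015,0,0,0,60],[0.0969,-0.0192,0.04,0,0,0,60],[0.0969,-0.0192,0.065,0,0,0,60],[0.0969,-0.0192,0.075,0,0,0,60],[0.0969,-0.0192,0.085,0,0,0,60],[0.0969,-0.0192,0.093,0,0,0,60],[0.0969,-0.0192,0.097,0,0,0,60],[0.0969,-0.0192,0.0985,0,0,0,60],[0.0969,-0.0192,0.0985,0,0,0,60]]'; python3 -m jog '[[0,0,0,0,0,0,86],[0,0,0,0,0,0,86],[0,0,0,0,0,0,86],[0,0,0,0,0,0,86],[0,0,-0.02,0,0,0,86],[0,0,-0.06,0,0,0,90],[0,0,-0.1,0,0,0,100],[-0.03,0,-0.13,0,0,0,100],[-0.06,0,-0.13,0,0,0,100],[-0.06,0,-0.13,0,0,0,100],[-0.06,0,-0.13,0,0,0,100]]'
python3 - <<'E'
from h import *
st=arm.read_state(); print(st["eef_pos"],st["wrist_force"])
f=arm.grab_frame("wrist"); save(f,"w22.png",s=1.5)
g=arm.grab_frame("side"); save(g,"s22.png",s=1.5)
E
```

```text
t: 29.75
eef_pos: [0.4449, 0.2905, 0.0736]
tool_rot: [2.365, 2.068, 0.001]
wrist_force: [0.2, -0.6, -3.0]
finger_gap: 0.726
t: 30.67
eef_pos: [0.4368, 0.2296, 0.204]
tool_rot: [2.367, 2.065, 0.002]
wrist_force: [-0.2, -0.1, 0.1]
finger_gap: 0.999
[0.43684329 0.22963902 0.20398065] [-0.20171179 -0.06927208  0.09936457]
```

View pics/w22.png

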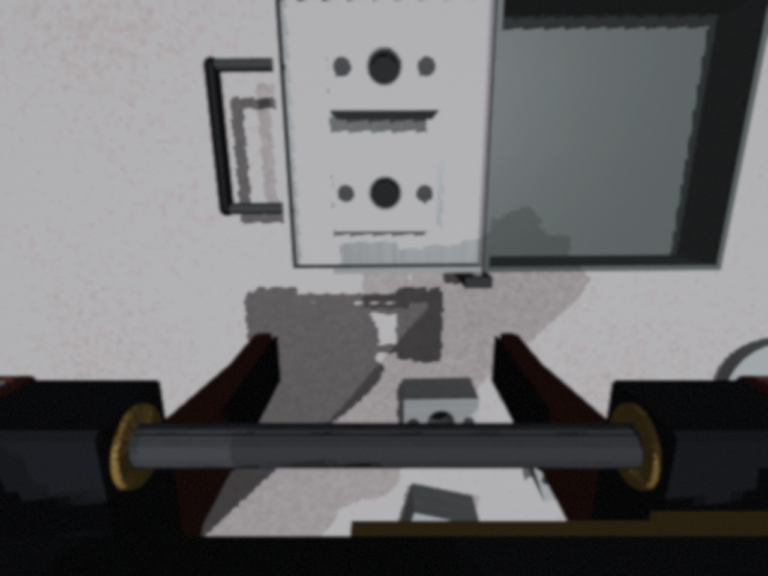

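View pics/s22.png

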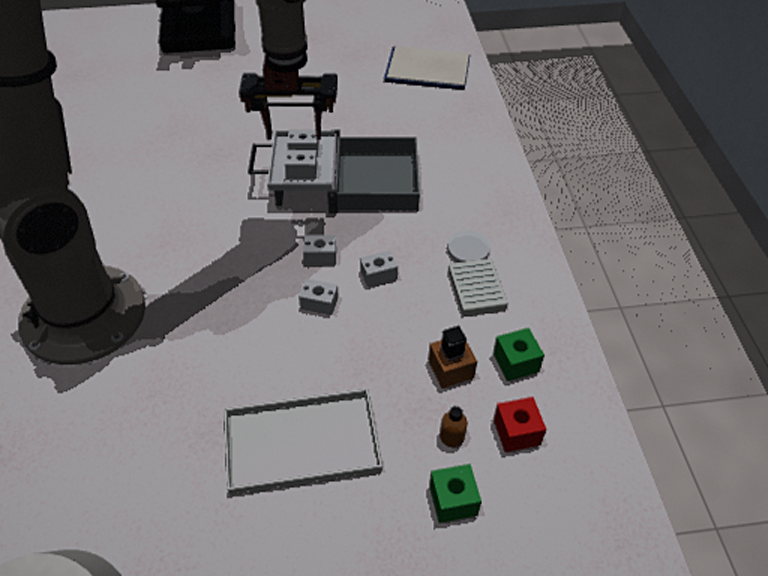

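Both refused blocks lie released on the tray ((385,67), (385,192)). Measure the handle bar, whose ends are at about (211,64) and (226,208).

Run:
```python
from h import *
st=arm.read_state(); f=arm.grab_frame("wrist"); W=wfc(f,st); P=cloud(f,W)
print(T(st).round(4).tolist())
print(px(f,W,211/1.5,64/1.5,.068),px(f,W,226/1.5,208/1.5,.068))
m=np.zeros(P.shape[:2],bool); m[40:140,125:160]=1
q=P[m&(P[...,2]>.05)&(P[...,2]<.08)&(P[...,0]<.37)]; q=q[np.isfinite(q[:,0])]
print(len(q),q.mean(0),cv2.minAreaRect((q[:,:2]*1000).astype(np.float32)),np.percentile(q[:,2],[5,50,95]))
```

```text
[[0.1322, 0.9912, 0.0, 0.4364], [0.9912, -0.1322, 0.0004, 0.2317], [0.0004, -0.0001, -1.0, 0.2031], [0.0, 0.0, 0.0, 1.0]]
[0.3461 0.3844 0.068 ] [0.3349 0.296  0.068 ]
1186 [0.34321926 0.34616813 0.06826028] ((342.9449462890625, 341.5335693359375), (93.54857635498047, 22.096019744873047), 77.42803192138672) [0.06521045 0.06857514 0.07032793]
```

```bash
python3 -m jog '[[0.02,-0.03,0,0,0,0,45],[0.05,-0.06,0,0,0,0,45],[0.08,-0.09,0,0,0,0,45],[0.0953,-0.11,0.02,0,0,0,45],[0.0953,-0.11,0.05,0,0,0,45],[0.0953,-0.11,0.08,0,0,0,45],[0.0953,-0.11,0.08,0,0,0,45],[0.0953,-0.11,0.08,0,0,0,45],[0.0953,-0.11,0.08,0,0,0,45]]'
python3 - <<'E'
from h import *
st=arm.read_state(); print(T(st).round(4).tolist(),st["finger_gap"])
f=arm.grab_frame("wrist"); save(f,"w23.png",s=1.5)
g=arm.grab_frame("side"); save(g,"s23.png",(150,60,310,180),4.5)
E
```

```text
t: 31.57
eef_pos: [0.3406, 0.3409, 0.1239]
tool_rot: [-2.364, -2.069, -0.001]
wrist_force: [0.1, 0.5, 0.6]
finger_gap: 0.451
[[0.1325, 0.9912, 0.0002, 0.3406], [0.9912, -0.1325, 0.0005, 0.3409], [0.0006, 0.0001, -1.0, 0.1239], [0.0, 0.0, 0.0, 1.0]] 0.45064459051637407
```

View pics/w23.png

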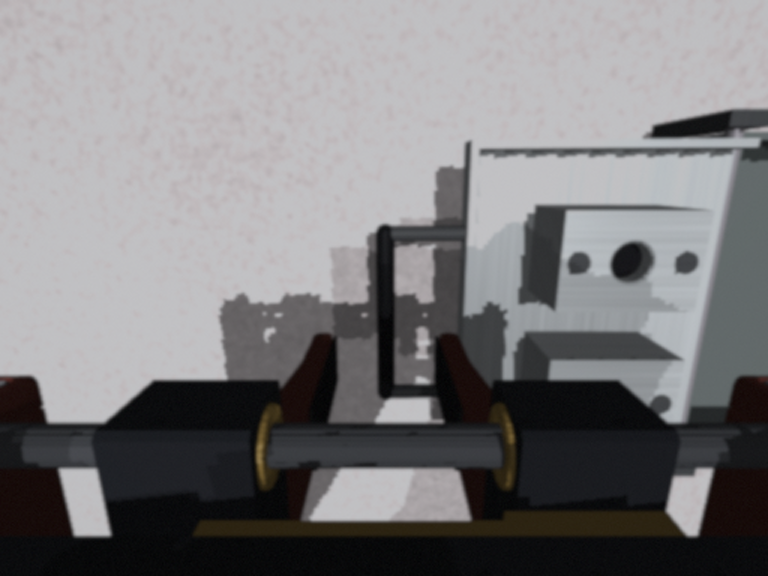

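View pics/s23.png

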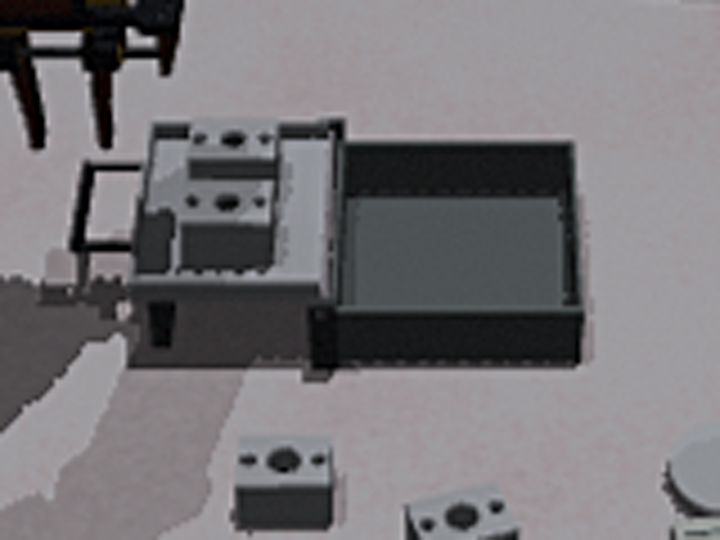

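The bar (386,310) is centred between the fingers. Descend and grip it.

```bash
python3 -m jog '[[0,0,0.035,0,0,0,45],[0,0,0.065,0,0,0,45],[0,0,0.0785,0,0,0,45],[0,0,0.0785,0,0,0,5],[0,0,0.0785,0,0,0,5],[0,0,0.0785,0,0,0,5],[0,0,0.0785,0,0,0,5],[0,0,0.0785,0,0,0,5],[0,0,0.0785,0,0,0,5],[0,0,0.0785,0,0,0,5],[0,0,0.0785,0,0,0,5]]' 25
```

```text
t: 32.58
eef_pos: [0.3405, 0.3411, 0.046]
tool_rot: [-2.363, -2.069, -0.003]
wrist_force: [-1.9, -0.9, 7.7]
finger_gap: 0.105
```

```bash
python3 -m jog '[[0,0.001,-0.009,0,0,0,5],[0,0.002,-0.018,0,0,0,5],[0,0.0035,-0.026,0,0,0,5],[0,0.0055,-0.035,0,0,0,5],[0,0.008,-0.044,0,0,0,5],[0,0.011,-0.052,0,0,0,5],[0,0.0145,-0.06,0,0,0,5],[0,0.018,-0.0686,0,0,0,5],[0,0.018,-0.0686,0,0,0,5]]'
python3 - <<'E'
from h import *
st=arm.read_state(); print(st["eef_pos"],st["finger_gap"])
g=arm.grab_frame("side"); save(g,"s24.png",(130,40,310,175),4)
E
```

```text
t: 33.33
eef_pos: [0.3578, 0.3387, 0.1154]
tool_rot: [-2.363, -2.068, -0.002]
wrist_force: [-5.7, 4.4, -1.6]
finger_gap: 0.105
[0.35776145 0.33872407 0.11538944] 0.1049511793950609
```

View pics/s24.png

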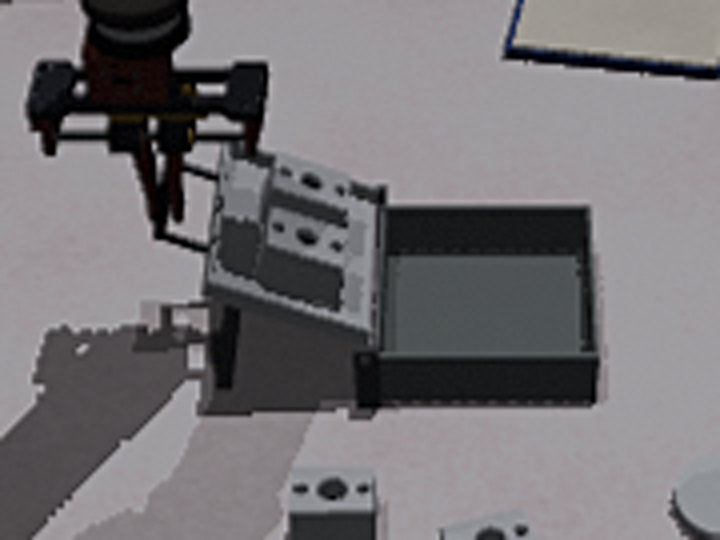

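The tray follows. Continue to about 0.95 rad.

```bash
python3 -m jog '[[0,0.0042,-0.0078,0,0,0,5],[0,0.0086,-0.0155,0,0,0,5],[0,0.0136,-0.023,0,0,0,5],[0,0.0188,-0.0301,0,0,0,5],[0,0.0244,-0.037,0,0,0,5],[0,0.0303,-0.0437,0,0,0,5],[0,0.0366,-0.05,0,0,0,5],[0,0.0432,-0.056,0,0,0,5],[0,0.05,-0.0617,0,0,0,5],[0,0.0572,-0.067,0,0,0,5],[0,0.0648,-0.0719,0,0,0,5],[0,0.0648,-0.0719,0,0,0,5]]';python3 -m jog '[[0,0,0,0,0,0,5],[0,0,0,0,0,0,5],[0,0,0,0,0,0,5],[0,0,0,0,0,0,5]]'
python3 - <<'E'
from h import *
st=arm.read_state(); print(st["eef_pos"],st["finger_gap"])
g=arm.grab_frame("side"); save(g,"s25.png",(130,20,310,155),4)
g=arm.grab_frame("scene"); save(g,"c25.png",(250,180,430,315),4)
E
```

```text
t: 34.38
eef_pos: [0.4213, 0.3306, 0.1887]
tool_rot: [-2.362, -2.068, -0.001]
wrist_force: [-11.4, 1.8, 15.9]
finger_gap: 0.107
t: 34.72
eef_pos: [0.42, 0.3307, 0.1878]
tool_rot: [-2.36, -2.069, 0.001]
wrist_force: [-9.4, 1.7, 13.8]
finger_gap: 0.104
[0.42002553 0.33070486 0.18783169] 0.10409145634792497
```

View pics/s25.png

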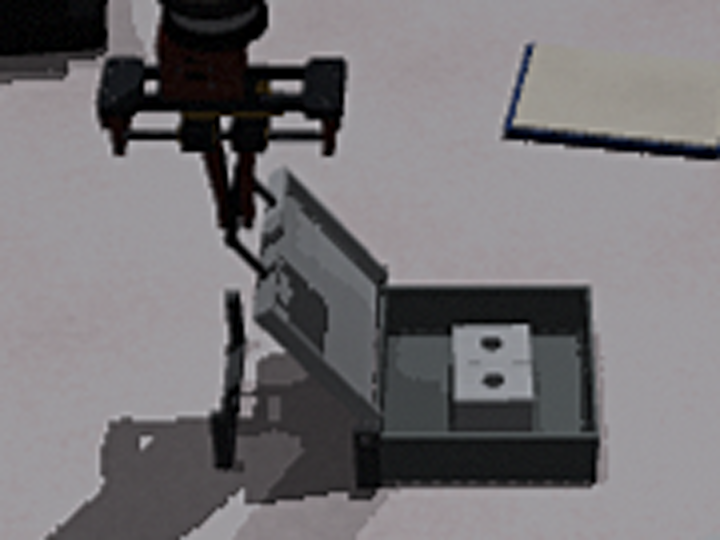

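View pics/c25.png

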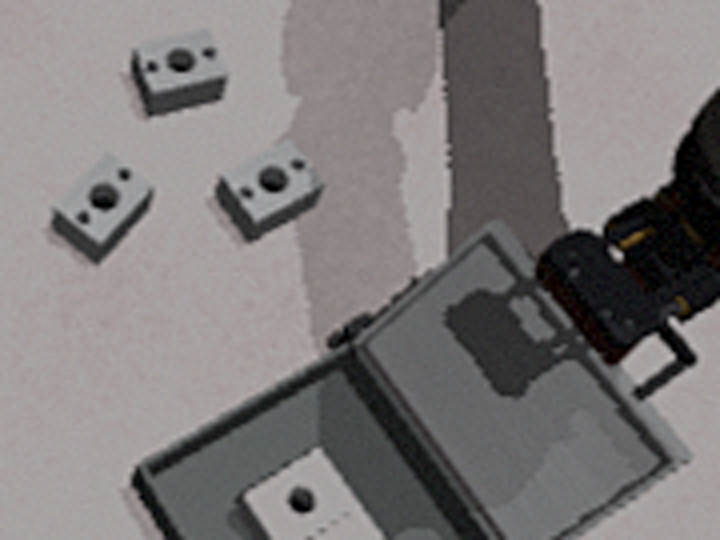

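Both blocks are in the bin and the tray is empty. I'll lower it along the same arc.

```bash
python3 -m jog '[[0,-0.0076,0.0049,0,0,0,5],[0,-0.0148,0.0102,0,0,0,5],[0,-0.0216,0.0159,0,0,0,5],[0,-0.0282,0.0219,0,0,0,5],[0,-0.0345,0.0282,0,0,0,5],[0,-0.0404,0.0349,0,0,0,5],[0,-0.046,0.0418,0,0,0,5],[0,-0.0512,0.0489,0,0,0,5],[0,-0.0562,0.0564,0,0,0,5],[0,-0.0606,0.0641,0,0,0,5],[0,-0.0648,0.0719,0,0,0,5],[0,-0.0648,0.0719,0,0,0,5]]';python3 -m jog '[[0,-0.0035,0.0086,0,0,0,5],[0,-0.007,0.017,0,0,0,5],[0,-0.01,0.0246,0,0,0,5],[0,-0.0125,0.0336,0,0,0,5],[0,-0.0145,0.0426,0,0,0,5],[0,-0.016,0.0506,0,0,0,5],[0,-0.017,0.0596,0,0,0,5],[0,-0.018,0.0686,0,0,0,5],[0,-0.018,0.0686,0,0,0,5],[0,-0.018,0.0686,0,0,0,5]]'
```

```text
t: 35.82
eef_pos: [0.3572, 0.3386, 0.113]
tool_rot: [-2.362, -2.07, -0.001]
wrist_force: [-2.1, 5.0, 0.2]
finger_gap: 0.103
t: 36.65
eef_pos: [0.3405, 0.3406, 0.0443]
tool_rot: [-2.364, -2.069, -0.001]
wrist_force: [-0.7, 5.7, -1.6]
finger_gap: 0.108
```

```bash
python3 -m jog '[[0,0,0,0,0,0,45],[0,0,0,0,0,0,45],[0,0,0,0,0,0,45],[0,0,0,0,0,0,45],[0,0,0,0,0,0,45],[0,0,0,0,0,0,45],[0,0,-0.04,0,0,0,45],[0,0,-0.08,0,0,0,60],[0,0,-0.12,0,0,0,80],[0,0,-0.15,0,0,0,100],[0,0,-0.15,0,0,0,100],[0,0,-0.15,0,0,0,100]]'
python3 - <<'E'
from h import *
st=arm.read_state(); print(st["eef_pos"],st["finger_gap"])
g=arm.grab_frame("side"); save(g,"s26.png",s=1.5); blocks(g,wfc(g),zl=.037,zh=.048)
E
```

```text
t: 37.65
eef_pos: [0.341, 0.3409, 0.1964]
tool_rot: [-2.364, -2.068, -0.007]
wrist_force: [-0.2, -0.7, 1.2]
finger_gap: 0.791
[0.34099956 0.34086921 0.19641541] 0.7909899145593049
blk xy 0.4551 -0.0304  64.2x50.9 yaw -22.4 n257 z0.0416 bore [0.4533, -0.0325] px 212,194
blk xy 0.5793 0.0274  66.9x53.2 yaw 14.8 n241 z0.0420 bore [0.5808, 0.0267] px 252,175
blk xy 0.4669 0.0918  63.9x52.2 yaw -5.5 n235 z0.0419 bore [0.4676, 0.0895] px 213,162
blk xy 0.6146 0.2822  63.0x58.6 yaw -8.2 n170 z0.0451 bore [0.6136, 0.2689] px 252,117
blk xy 0.6199 0.3329  61.2x53.5 yaw -6.0 n130 z0.0454 bore [0.6222, 0.3378] px 252,106
```

View pics/s26.png

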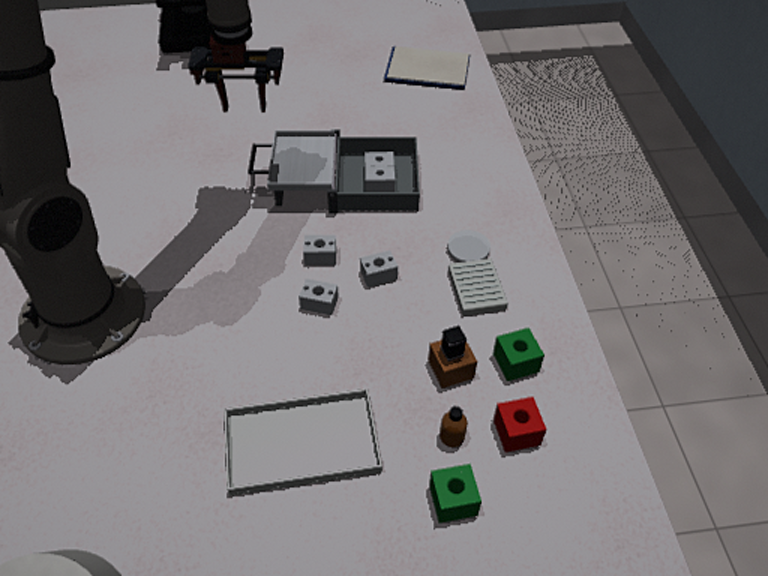

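The tray is level again, and both scrap blocks are in the bin. Next is passing block 1.

```bash
python3 -m jog '[[-0.034,0.023,0,0,0,0,100],[-0.068,0.046,0,0,0,0,100],[-0.1,0.069,0,0,0,0,100],[-0.135,0.092,0,0,0,0,100],[-0.17,0.115,0,0,0,0,100],[-0.2,0.14,0,0,0,0,100],[-0.23,0.158,0.03,0,0,-0.016,100],[-0.23,0.158,0.07,0,0,-0.016,100],[-0.23,0.158,0.1,0,0,-0.016,100],[-0.23,0.158,0.1,0,0,-0.016,100],[-0.23,0.158,0.1,0,0,-0.016,100],[-0.23,0.158,0.1,0,0,-0.016,100]]'
python3 - <<'E'
from h import *
st=arm.read_state(); print(T(st).round(4).tolist(),st["finger_gap"])
f=arm.grab_frame("wrist"); save(f,"w27.png",s=1.5);blocks(f,wfc(f,st))
E
```

```text
t: 38.75
eef_pos: [0.4663, 0.0916, 0.0951]
tool_rot: [-2.347, -2.089, 0.001]
wrist_force: [-0.3, -0.4, 0.6]
finger_gap: 1.004
[[0.1159, 0.9933, -0.0004, 0.4663], [0.9933, -0.1159, -0.0001, 0.0916], [-0.0002, -0.0004, -1.0, 0.0951], [0.0, 0.0, 0.0, 1.0]] 1.0039731146367463
blk xy 0.4656 0.0902  64.2x46.9 yaw -6.7 n3873 z0.0396 bore [0.4652, 0.0882] px 256,211
blk xy 0.4532 -0.0316  64.3x47.9 yaw -20.6 n1965 z0.0394 bore [0.4517, -0.0415] px 258,338
blk xy 0.5848 0.0446  41.1x40.7 yaw 44.5 n928 z0.0395 bore [0.5872, 0.038] px 405,247
```

View pics/w27.png

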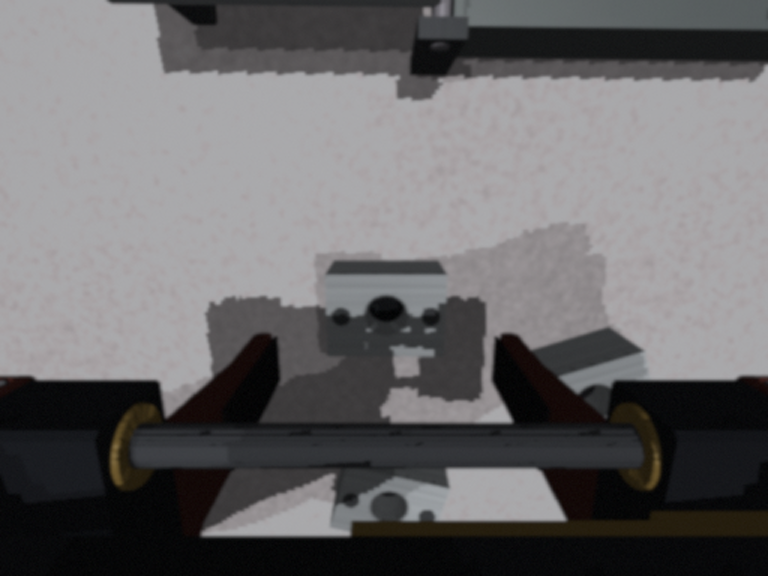

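```bash
python3 -m jog '[[0,0,0.035,0,0,0,100],[0,0,0.07,0,0,0,100],[0,0,0.083,0,0,0,100],[0,0,0.083,0,0,0,60],[0,0,0.083,0,0,0,60],[0,0,0.083,0,0,0,60],[0,0,0.083,0,0,0,60],[0,0,0.083,0,0,0,60],[0,0,0.083,0,0,0,60],[0,0,0.083,0,0,0,60]]' 35
```

```text
t: 39.68
eef_pos: [0.4674, 0.0917, 0.0133]
tool_rot: [2.347, 2.087, 0.004]
wrist_force: [-1.1, 0.5, 7.8]
finger_gap: 0.725
```

```bash
python3 -m jog '[[0,0,-0.04,0,0,0,60],[0,0,-0.08,0,0,0,60],[0,0,-0.12,0,0,0,60],[-0.03,0.002,-0.15,0,0,-0.04,60],[-0.07,0.004,-0.15,0,0,-0.08,60],[-0.11,0.006,-0.15,0,0,-0.117,60],[-0.15,0.01,-0.15,0,0,-0.117,60],[-0.19,0.014,-0.15,0,0,-0.117,60],[-0.2,0.02,-0.15,0,0,-0.117,60],[-0.2,0.02,-0.15,0,0,-0.117,60]]'
python3 - <<'E'
from h import *
st=arm.read_state(); print(T(st).round(4).tolist(),st["finger_gap"])
for n in ["side","scene"]:
    g=arm.grab_frame(n); W=wfc(g); Q=cloud(g,W)
    if n=="side": save(g,"s28.png",s=1.5)
    m=(Q[...,0]>.24)&(Q[...,0]<.56)&(Q[...,1]>-.44)&(Q[...,1]<-.23)&(Q[...,2]<.04)
    q=Q[m&(Q[...,2]>.015)]; print(n,len(q),cv2.minAreaRect((q[:,:2]*1000).astype(np.float32)),cv2.boxPoints(cv2.minAreaRect((q[:,:2]*1000).astype(np.float32))).round().tolist())
E
```

```text
t: 40.52
eef_pos: [0.4628, -0.114, 0.1626]
tool_rot: [2.227, 2.212, 0.001]
wrist_force: [0.0, 0.8, -2.2]
finger_gap: 0.724
[[0.0069, 1.0, 0.002, 0.4628], [1.0, -0.0069, -0.0014, -0.114], [-0.0013, 0.002, -1.0, 0.1626], [0.0, 0.0, 0.0, 1.0]] 0.724095453793417
side 855 ((400.316162109375, -327.9570007324219), (250.48060607910156, 155.3360137939453), 1.6286134719848633) [[273.0, -254.0], [277.0, -409.0], [528.0, -402.0], [523.0, -247.0]]
scene 274 ((399.27880859375, -328.3875427246094), (251.64109802246094, 152.85511779785156), 2.2746214866638184) [[271.0, -257.0], [277.0, -410.0], [528.0, -400.0], [522.0, -247.0]]
```

View pics/s28.png

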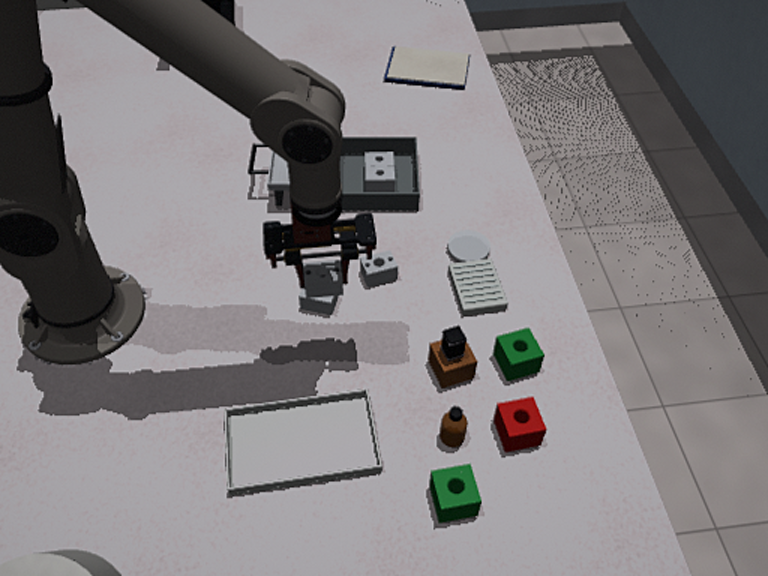

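```bash
python3 -m jog '[[-0.04,0,0,0,0,0,60],[-0.08,0,0,0,0,0,60],[-0.12,0,0,0,0,-0.02,60],[-0.16,0,0,0,0,-0.035,60],[-0.2,-0.0025,0,0,0,-0.035,60],[-0.24,-0.0025,0.02,0,0,-0.035,60],[-0.2522,-0.0025,0.05,0,0,-0.035,60],[-0.2522,-0.0025,0.08,0,0,-0.035,60],[-0.2522,-0.0025,0.1,0,0,-0.035,60],[-0.2522,-0.0025,0.1,0,0,-0.035,60],[-0.2522,-0.0025,0.1,0,0,-0.035,60]]'
python3 - <<'E'
from h import *
st=arm.read_state(); print(st["eef_pos"],st["finger_gap"])
g=arm.grab_frame("side"); save(g,"s29.png",(130,200,300,340),4)
E
```

```text
t: 41.53
eef_pos: [0.4605, -0.3597, 0.061]
tool_rot: [-2.177, -2.261, -0.001]
wrist_force: [-0.2, -1.5, -2.2]
finger_gap: 0.728
[ 0.46054781 -0.35972585  0.06102692] 0.7277602541731668
```

View pics/s29.png

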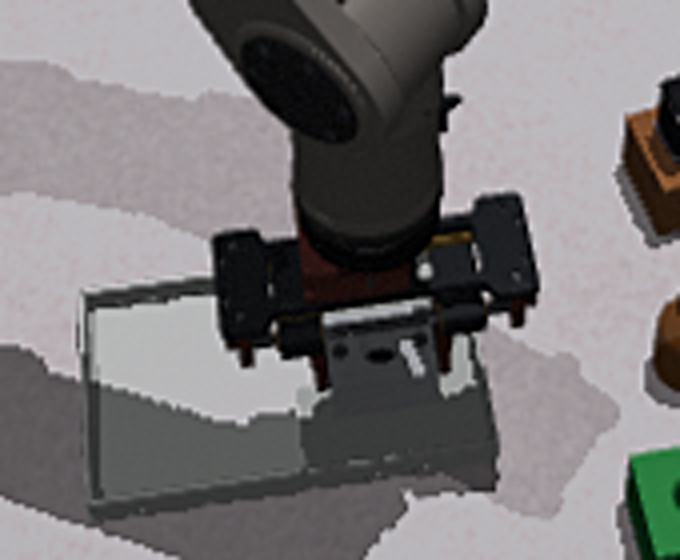

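```bash
python3 -m jog '[[0,-0.004,0.015,0,0,0,60],[0,-0.004,0.03,0,0,0,60],[0,-0.004,0.04,0,0,0,60],[0,-0.004,0.0445,0,0,0,60],[0,-0.004,0.0445,0,0,0,60]]'; python3 -m jog '[[0,0,0,0,0,0,84],[0,0,0,0,0,0,84],[0,0,0,0,0,0,84],[0,0,0,0,0,0,84],[0,0,-0.02,0,0,0,84],[0,0,-0.06,0,0,0,84],[0,0,-0.1,0,0,0,100],[0,0,-0.15,0,0,0,100],[0,0,-0.15,0,0,0,100],[0,0,-0.15,0,0,0,100],[0,0,-0.15,0,0,0,100]]'
```

```text
t: 42.0
eef_pos: [0.4572, -0.3619, 0.0178]
tool_rot: [2.181, 2.26, 0.001]
wrist_force: [-0.9, 0.0, -2.2]
finger_gap: 0.728
t: 42.92
eef_pos: [0.4563, -0.362, 0.1672]
tool_rot: [2.182, 2.26, 0.001]
wrist_force: [-0.0, 0.7, -1.6]
finger_gap: 1.002
```

```bash
python3 -m jog '[[0.04,0,0,0,0,0.05,100],[0.08,0,0,0,0,0.1,100],[0.12,0.003,0,0,0,0.15,100],[0.16,0.003,0,0,0,0.2,100],[0.2,0.005,0,0,0,0.25,100],[0.24,0.007,0,0,0,0.32,100],[0.28,0.008,0,0,0,0.38,100],[0.31,0.009,0.02,0,0,0.408,100],[0.33,0.0093,0.05,0,0,0.408,100],[0.33,0.0093,0.067,0,0,0.408,100],[0.33,0.0093,0.067,0,0,0.408,100],[0.33,0.0093,0.067,0,0,0.408,100]]'
python3 - <<'E'
from h import *
st=arm.read_state(); print(T(st).round(4).tolist(),st["finger_gap"])
f=arm.grab_frame("wrist"); save(f,"w30.png",s=1.5);blocks(f,wfc(f,st))
E
```

```text
t: 43.92
eef_pos: [0.452, -0.0323, 0.0984]
tool_rot: [-2.593, -1.77, 0.008]
wrist_force: [0.5, -0.4, -0.4]
finger_gap: 0.997
[[0.3643, 0.9313, -0.0053, 0.452], [0.9313, -0.3643, -0.0008, -0.0323], [-0.0027, -0.0046, -1.0, 0.0984], [0.0, 0.0, 0.0, 1.0]] 0.9972365647586581
blk xy 0.5780 0.0250  65.5x46.2 yaw 11.7 n5434 z0.0397 bore [0.5776, 0.0254] px 391,76
blk xy 0.4532 -0.0323  64.1x46.6 yaw -21.2 n3760 z0.0396 bore [0.4525, -0.034] px 258,207
```

View pics/w30.png

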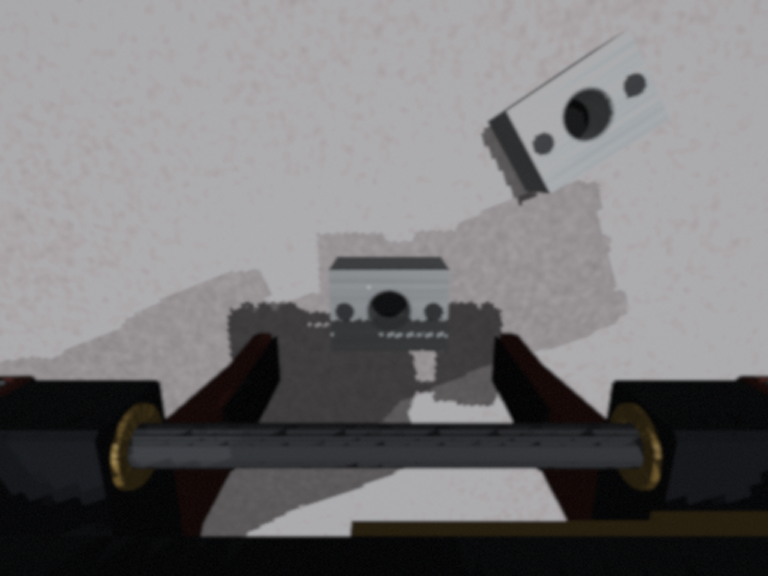

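Block 3 (389,305) lies aligned between the fingers. Grip it.

```bash
python3 -m jog '[[0,0,0.035,0,0,0,100],[0,0,0.07,0,0,0,100],[0,0,0.0885,0,0,0,100],[0,0,0.0885,0,0,0,60],[0,0,0.0885,0,0,0,60],[0,0,0.0885,0,0,0,60],[0,0,0.0885,0,0,0,60],[0,0,0.0885,0,0,0,60],[0,0,0.0885,0,0,0,60],[0,0,0.0885,0,0,0,60]]' 35
```

```text
t: 44.85
eef_pos: [0.4552, -0.0322, 0.0132]
tool_rot: [2.594, 1.77, 0.004]
wrist_force: [-1.4, -0.8, 8.0]
finger_gap: 0.722
```

```bash
python3 -m jog '[[0,0,-0.04,0,0,0,60],[0,0,-0.08,0,0,0,60],[-0.02,0.01,-0.11,0,0,-0.08,60],[-0.06,0.025,-0.11,0,0,-0.16,60],[-0.1,0.04,-0.11,0,0,-0.24,60],[-0.14,0.055,-0.11,0,0,-0.32,60],[-0.18,0.07,-0.11,0,0,-0.4,60],[-0.22,0.085,-0.1,0,0,-0.408,60],[-0.2421,0.0947,-0.07,0,0,-0.408,60],[-0.2421,0.0947,-0.05,0,0,-0.408,60],[-0.2421,0.0947,-0.05,0,0,-0.408,60],[-0.2421,0.0947,-0.05,0,0,-0.408,60]]'
python3 - <<'E'
from h import *
st=arm.read_state(); print(st["eef_pos"],st["finger_gap"])
g=arm.grab_frame("side"); save(g,"s31.png",(130,200,300,340),4)
E
```

```text
t: 45.85
eef_pos: [0.453, -0.2912, 0.0614]
tool_rot: [-2.181, -2.258, 0.001]
wrist_force: [0.5, 0.7, -2.0]
finger_gap: 0.728
[ 0.45302539 -0.29115835  0.06135357] 0.727579178866915
```

View pics/s31.png

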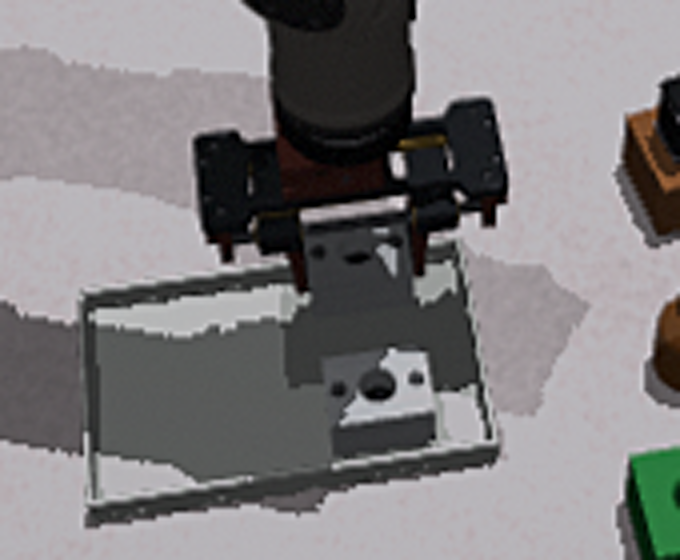

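```bash
python3 -m jog '[[0,0,0.015,0,0,0,60],[0,0,0.03,0,0,0,60],[0,0,0.04,0,0,0,60],[0,0,0.0445,0,0,0,60],[0,0,0.0445,0,0,0,60]]'; python3 -m jog '[[0,0,0,0,0,0,84],[0,0,0,0,0,0,84],[0,0,0,0,0,0,84],[0,0,0,0,0,0,84],[0,0,-0.02,0,0,0,84],[0,0,-0.06,0,0,0,84],[0,0,-0.1,0,0,0,100],[0,0,-0.15,0,0,0,100],[0,0,-0.15,0,0,0,100],[0,0,-0.15,0,0,0,100],[0,0,-0.15,0,0,0,100]]'
```

```text
t: 46.32
eef_pos: [0.4546, -0.2911, 0.0176]
tool_rot: [2.18, 2.262, 0.001]
wrist_force: [-0.9, -0.3, -2.8]
finger_gap: 0.722
t: 47.23
eef_pos: [0.454, -0.2919, 0.1671]
tool_rot: [2.182, 2.26, 0.001]
wrist_force: [0.2, 0.4, -0.3]
finger_gap: 0.999
```

```bash
python3 -m jog '[[0.036,0.015,0,0,0,-0.03,100],[0.072,0.03,0,0,0,-0.06,100],[0.108,0.045,0,0,0,-0.09,100],[0.144,0.06,0,0,0,-0.12,100],[0.18,0.075,0,0,0,-0.15,100],[0.216,0.09,0,0,0,-0.169,100],[0.252,0.108,0,0,0,-0.169,100],[0.288,0.124,0.02,0,0,-0.169,100],[0.3127,0.1355,0.05,0,0,-0.169,100],[0.3127,0.1355,0.067,0,0,-0.169,100],[0.3127,0.1355,0.067,0,0,-0.169,100],[0.3127,0.1355,0.067,0,0,-0.169,100]]'
python3 - <<'E'
from h import *
st=arm.read_state(); print(T(st).round(4).tolist(),st["finger_gap"])
f=arm.grab_frame("wrist"); save(f,"w32.png",s=1.5);blocks(f,wfc(f,st))
E
```

```text
t: 48.23
eef_pos: [0.5762, 0.0246, 0.0975]
tool_rot: [-1.981, -2.433, 0.007]
wrist_force: [-0.8, -0.9, -0.1]
finger_gap: 1.002
[[-0.2026, 0.9792, -0.006, 0.5762], [0.9793, 0.2026, -0.0013, 0.0246], [-0.0, -0.0061, -1.0, 0.0975], [0.0, 0.0, 0.0, 1.0]] 1.0016856743804237
blk xy 0.5779 0.0251  64.2x46.7 yaw 11.4 n3746 z0.0396 bore [0.5775, 0.024] px 260,208
```

View pics/w32.png

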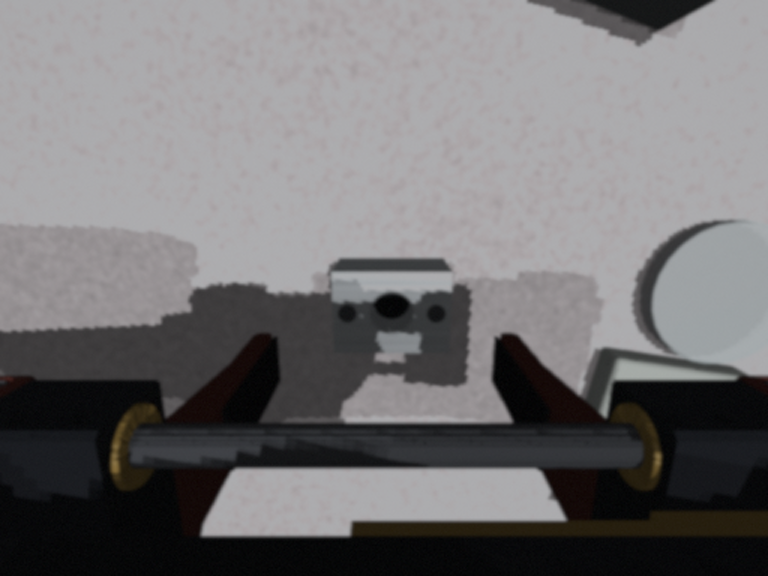

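```bash
python3 -m jog '[[0,0,0.035,0,0,0,100],[0,0,0.07,0,0,0,100],[0,0,0.0885,0,0,0,100],[0,0,0.0885,0,0,0,60],[0,0,0.0885,0,0,0,60],[0,0,0.0885,0,0,0,60],[0,0,0.0885,0,0,0,60],[0,0,0.0885,0,0,0,60],[0,0,0.0885,0,0,0,60],[0,0,0.0885,0,0,0,60]]' 35
```

```text
t: 49.17
eef_pos: [0.5799, 0.0249, 0.0138]
tool_rot: [1.983, 2.434, 0.003]
wrist_force: [-0.7, -0.4, 8.7]
finger_gap: 0.727
```

```bash
python3 -m jog '[[0,0,-0.04,0,0,0,60],[0,0,-0.08,0,0,0,60],[0,0,-0.12,0,0,0,60],[-0.02,-0.02,-0.145,0,0,0.04,60],[-0.048,-0.048,-0.15,0,0,0.08,60],[-0.076,-0.076,-0.15,0,0,0.12,60],[-0.104,-0.104,-0.15,0,0,0.16,60],[-0.13,-0.13,-0.15,0,0,0.169,60],[-0.15,-0.153,-0.15,0,0,0.169,60],[-0.15,-0.153,-0.15,0,0,0.169,60]]'; python3 -m jog '[[-0.034,-0.024,0,0,0,0,60],[-0.068,-0.048,0,0,0,0,60],[-0.1,-0.072,0,0,0,0,60],[-0.135,-0.098,0,0,0,0,60],[-0.16,-0.116,0,0,0,0,60],[-0.174,-0.1261,0,0,0,0,60],[-0.174,-0.1261,0.03,0,0,0,60],[-0.174,-0.1261,0.07,0,0,0,60],[-0.174,-0.1261,0.09,0,0,0,60],[-0.174,-0.1261,0.09,0,0,0,60],[-0.174,-0.1261,0.09,0,0,0,60]]'
python3 - <<'E'
from h import *
st=arm.read_state(); print(T(st).round(3).tolist(),st["finger_gap"])
g=arm.grab_frame("side"); save(g,"s33.png",(130,200,300,340),4)
E
```

```text
t: 50.0
eef_pos: [0.4542, -0.1583, 0.1621]
tool_rot: [-2.192, -2.25, 0.004]
wrist_force: [-0.3, 0.2, -3.2]
finger_gap: 0.728
t: 50.92
eef_pos: [0.3388, -0.3304, 0.0716]
tool_rot: [-2.181, -2.259, 0.0]
wrist_force: [0.2, -0.0, -2.0]
finger_gap: 0.73
[[-0.035, 0.999, -0.001, 0.339], [0.999, 0.035, 0.001, -0.33], [0.001, -0.001, -1.0, 0.072], [0.0, 0.0, 0.0, 1.0]] 0.7302247656759299
```

View pics/s33.png

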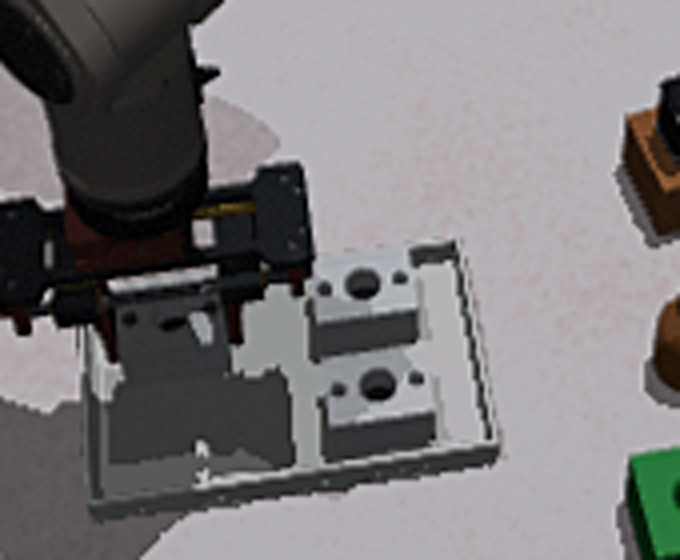

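```bash
python3 -m jog '[[0,0.003,0.02,0,0,0,60],[0,0.004,0.04,0,0,0,60],[0,0.004,0.05,0,0,0,60],[0,0.004,0.0545,0,0,0,60],[0,0.004,0.0545,0,0,0,60],[0,0.004,0.0545,0,0,0,60]]'; python3 -m jog '[[0,0,0,0,0,0,84],[0,0,0,0,0,0,84],[0,0,0,0,0,0,84],[0,0,0,0,0,0,84],[0,0,-0.02,0,0,0,84],[0,0,-0.06,0,0,0,84],[0,0,-0.1,0,0,0,90],[0.03,0,-0.14,0,0,0,90],[0.07,0,-0.18,0,0,0,90],[0.11,0,-0.18,0,0,0,90],[0.14,0,-0.18,0,0,0,90],[0.14,0,-0.18,0,0,0,90]]'
python3 - <<'E'
from h import *
st=arm.read_state(); print(st["eef_pos"],st["wrist_force"],st["t"])
g=arm.grab_frame("side"); save(g,"s34.png",s=1.5); h=arm.grab_frame("scene"); save(h,"c34.png",s=1.5)
Q=cloud(g,wfc(g))
for k in ["gauge_grip","tip_tray"]:
    for r in arm.regions_of(g,k)[:1]: print(k,r["p"],np.nanmedian(Q[r["pixels"]],0),np.nanpercentile(Q[r["pixels"]],[3,97],axis=0).tolist())
E
```

```text
t: 51.47
eef_pos: [0.3438, -0.3314, 0.0182]
tool_rot: [2.181, 2.258, 0.001]
wrist_force: [0.1, -0.4, -2.6]
finger_gap: 0.729
t: 52.47
eef_pos: [0.3383, -0.1857, 0.1984]
tool_rot: [2.175, 2.266, 0.004]
wrist_force: [0.2, -0.6, -0.8]
finger_gap: 0.901
[ 0.33826504 -0.18566433  0.19835486] [ 0.2137635  -0.60149327 -0.83014308] 52.4667
gauge_grip 0.78 [ 0.67604603 -0.22425145  0.09993417] [[0.6598008032047266, -0.23254654968855323, 0.027002172074463354], [0.7043717038831486, -0.17309506535266692, 0.11461398647301851]]
tip_tray 0.77 [0.44322671 0.32880318 0.06238192] [[0.34707253933162063, 0.2340797050253564, 0.056559564347240375], [0.5129738475863139, 0.41671085424942567, 0.07668559533473653]]
```

View pics/s34.png

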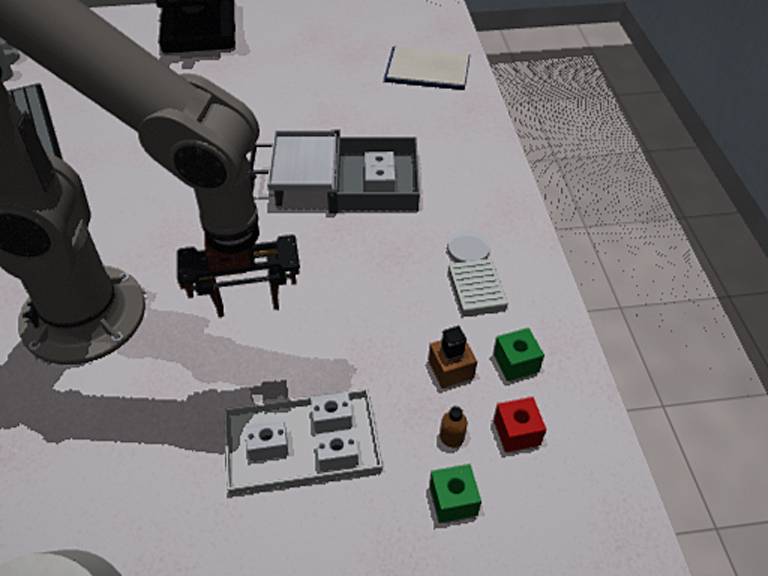

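View pics/c34.png

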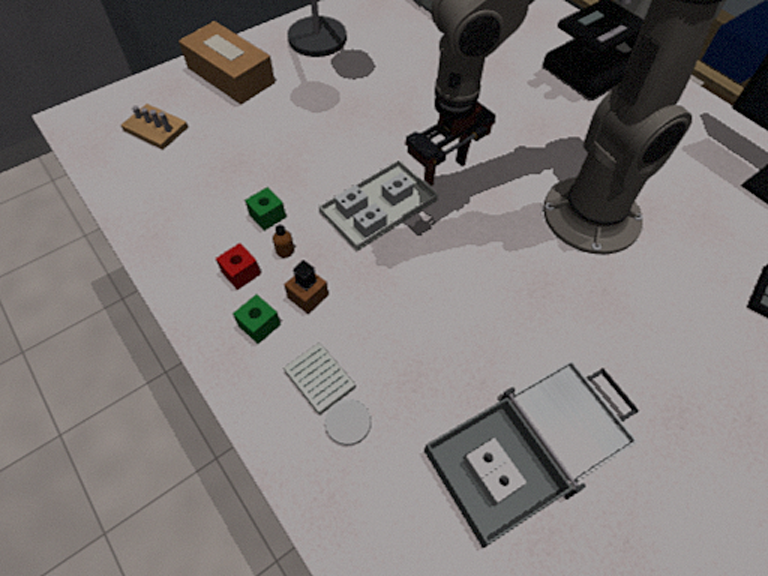

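Final state: three blocks flat in the pass tray, two in the bin, the tip tray level, the gauge hanging in the wooden stand, and the bystanders where they were. Let the arm settle, then hand in.

```bash
python3 -m jog '[[0,0,0,0,0,0,90],[0,0,0,0,0,0,90],[0,0,0,0,0,0,90],[0,0,0,0,0,0,90]]'; python3 -c "
from station import arm
print(arm.finish_job())"
```

```text
t: 53.0
eef_pos: [0.338, -0.1915, 0.1968]
tool_rot: [-2.184, -2.258, 0.001]
wrist_force: [-0.5, -0.7, -0.1]
finger_gap: 0.901
the job is handed in; nothing more can be done
None
```

The job is done and handed in at 53 s; no verdict was reported.

- **Gauging:** I tried the gauge in all five blocks. Three took it to about 22 mm with almost no force. Two stopped it at about 6 mm, with roughly 26 and 29 N on the gauge.
- **Gauge:** It went back into the wooden stand right after the last block. Its handle top then measured 0.109 m, the same as at the start.
- **Refused blocks:** Both were released on the tip tray and tipped together into the scrap bin. The tray was then let back down level.
- **Passed blocks:** All three lie flat in the white pass tray.

**Last checks:** The final scene and side pictures show all of this, with the bottle, slide box and dish unmoved by eye. I saw no block knocked aside.

**Not confirmed or off plan:**
- My first grip on the gauge failed because I lifted before the slow fingers had closed. The gauge stayed in its stand, and the second grip held.
- The plug positions of the two refused blocks were inferred from the stop depth and force, not seen directly.

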